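Uncap a gas manifold, fit its lever handles, set the valves and open the supply

ROBOT

A 6-joint arm with a two-finger parallel gripper is mounted at the origin on the work surface. World frame = base frame: x ahead of the robot, y to its left, z up, the work surface at z = 0. Lengths are in mm, angles in rad, forces in N, time in s.
With the tool pointing down it reaches from about 300 to 850 mm from the base axis. Payload 4.2 kg.
Tool frame: the origin (TCP) lies at the very end of the fingers, on their centre line; the grasp point (between the pads) lies 19 mm behind it; z points along the fingers, y is the direction in which the jaws open and shut (so a half turn about z gives the same grasp; the last joint's range is limited). The gripper opens to 91 mm and grips with 3 to 60 N. Pads are 32 mm wide; open, the fingers measure 118 mm over their backs; the gripper's body (76 mm by 178 mm) begins 60 mm behind the grasp point.
Start: joints at [1.208, 0.32, 1.565, -0, 1.257, -0.02], TCP at [193.275, 541.561, 213.976] pointing down, gripper open.
Joint ranges: [-3.11, 3.11], [-0.84, 2.01], [0.21, 2.61], [-1.34, 4.49], [0.05, 2.63], [-2.56, 2.56]. Speed limits (rad/s): [2.57, 2.57, 3.14, 3.14, 3.14, 3.14].

INTERFACE

Orientations are given as a unit quaternion [x, y, z, w].
In Python, from rig import env gives the robot as it stands.
- The arm moves only by the tool arm_command, never from a script. Its argument "series" is a list of rows, each a list of 5 numbers: the gripper command: -1 is fully open, 1 is shut, values between are in proportion, then the shift along the tool's x, y, z in mm, then the turn about the tool's z in rad. A call has 1 to 10 rows; each row shifts and turns the commanded pose from where the row before left it, along the tool's axes as they then stand; what a row does not reach is not made up. A row lasts 1/10 s, in which the tool goes at most 50 mm and 8.59 degrees, less where a joint would pass 70% of its speed; a pose out of reach is approached as far as the arm can. A call is refused whole if a number of a shift passes 50 or a number of a turn 0.15, either way. A call with a gripper value outside its range is refused whole. The fingers move at their own pace and stop on an object; "newtons" is the grip in N (left out, the last holds). Time passes only in rows, so rows that do not move let the fingers close. It gives the time, the measured TCP pose, the force and the opening at its end, in the units of the state.
- env.sense(): the state, without advancing time (a new reading comes with each control period).
- env.snapshot(name): name is "scene" or "top" or "wrist"; returns a dict with "color" (384x512x3 uint8, red, green, blue), "camera_matrix" (3x3 intrinsics, pixels), "world_to_cam" (4x4, takes a point from world to camera coordinates). Camera axes: x right, y up, looking along -z (the intrinsics and any distortion apply to the point x, -y, -z); pixel columns grow to the right and rows downward; lengths in mm; the calibration is good to about 2 mm. A picture is of the moment at which its call begins. There is no depth.
- env.finish_job(): hands the job in, once; it reports no verdict.
Trained networks look in a picture, given as the dict that the camera call returned (one of the last four; its "shot" number tells which), for a name from the list of things; names that differ only in an ending like _2 or _b are one class to them, and where a whole thing is asked for, a point or a joint stands for the part that bears it (a point fixed in the world has none). Each returns a list of dicts, best first, with "score" (0 to 1); they miss things now and then, are a little off and sometimes report something else, mostly with a low value. They report only what shows in the picture. A call takes as long as a camera call. They do not tell look-alikes from the thing itself.
- env.search_frame(thing, picture): "location" ([column, row] in pixels, amid what is visible of it).
The state is a dict: "clock": time; "joint_pos": joint angles; "qvel": joint speeds; "tau": joint torques, N m; "position": TCP position; "eef_rot": TCP orientation; "force": force on the tool from outside, world axes, zero at the start; "torque": the same for the moment, N m; "opening": opening from 0.0 (shut) to 1.0 (fully open).
Only numpy, scipy, OpenCV 4.12 (cv2) and the standard library are available. Lean on these libraries where they do the work, as an engineer would, in place of code of your own. Each camera call takes 0.05 s, during which the arm holds its last target.

TASK

Take the square transport caps off the three bare valve shafts of the gas manifold and put them all in the steel tray. Two or three lever handles lie loose on the bench: thread each one fully home on a splined shaft (any shaft, one lever each) and turn that valve open to 45 degrees. Only then turn the wing handle of the supply valve at the end of the manifold counter-clockwise until it is fully open, and leave the bottles, jar and beaker standing.

Things in the scene. Friction and masses are not known exactly. Their poses are not given: they have to be found in the camera images.
- lever1_c (a point): centre of a loose lever handle (all alike, one may be absent), on the bore axis half-way up the hub, 13 mm above its underside. x axis: from the bore along the arm; z: along the bore. Aluminium hub 32 wide (y), 26 tall, from -16 to +24 mm in x; black arm 14 wide, 12 tall at mid height, tip at +89 mm. 120 g, balanced near the hub, lies flat; best gripped by the hub's flat 32 mm sides
- lever1: the same lever; origin at the bore axis on the hub's underside, same axes. The bore is a cross of four slots 7 mm wide, right through the hub: the slots to +y, -y, -x end 11 to 12 mm from the axis, the long master slot on the arm side (+x) 17 mm from it. The lever is the same with either face up
- lever2_c (a point): centre of a loose lever handle (all alike, one may be absent), on the bore axis half-way up the hub, 13 mm above its underside. x axis: from the bore along the arm; z: along the bore. Aluminium hub 32 wide (y), 26 tall, from -16 to +24 mm in x; black arm 14 wide, 12 tall at mid height, tip at +89 mm. 120 g, balanced near the hub, lies flat; best gripped by the hub's flat 32 mm sides
- lever2: the same lever; origin at the bore axis on the hub's underside, same axes. The bore is a cross of four slots 7 mm wide, right through the hub: the slots to +y, -y, -x end 11 to 12 mm from the axis, the long master slot on the arm side (+x) 17 mm from it. The lever is the same with either face up
- lever3_c (a point): centre of a loose lever handle (all alike, one may be absent), on the bore axis half-way up the hub, 13 mm above its underside. x axis: from the bore along the arm; z: along the bore. Aluminium hub 32 wide (y), 26 tall, from -16 to +24 mm in x; black arm 14 wide, 12 tall at mid height, tip at +89 mm. 120 g, balanced near the hub, lies flat; best gripped by the hub's flat 32 mm sides
- lever3: the same lever; origin at the bore axis on the hub's underside, same axes. The bore is a cross of four slots 7 mm wide, right through the hub: the slots to +y, -y, -x end 11 to 12 mm from the axis, the long master slot on the arm side (+x) 17 mm from it. The lever is the same with either face up
- seat1 (a point): point on the upright axis of bare valve shaft 1 where a lever's hub centre lies when fully home: 78 mm above the bench, 13 mm above the round shoulder (radius 13) that carries the hub. Turns with the shaft; x axis = direction of its long master spline, where the lever's arm must point; z up. Splines 19 mm tall above the shoulder, ridged tops 2 mm more, pilot pin ends 35 mm above it
- valve1 (a joint): opening angle of valve 1 (rad): 0 closed, master spline along the manifold towards the supply valve; grows counter-clockwise seen from above to the stop at 1.57 (arm square off the manifold on the robot's side). Steady friction about 0.1 N m, stays where left; a fitted lever has about 0.06 rad of play each way
- seat2 (a point): point on the upright axis of bare valve shaft 2 where a lever's hub centre lies when fully home: 78 mm above the bench, 13 mm above the round shoulder (radius 13) that carries the hub. Turns with the shaft; x axis = direction of its long master spline, where the lever's arm must point; z up. Splines 19 mm tall above the shoulder, ridged tops 2 mm more, pilot pin ends 35 mm above it
- valve2 (a joint): opening angle of valve 2 (rad): 0 closed, master spline along the manifold towards the supply valve; grows counter-clockwise seen from above to the stop at 1.57 (arm square off the manifold on the robot's side). Steady friction about 0.1 N m, stays where left; a fitted lever has about 0.06 rad of play each way
- seat3 (a point): point on the upright axis of bare valve shaft 3 where a lever's hub centre lies when fully home: 78 mm above the bench, 13 mm above the round shoulder (radius 13) that carries the hub. Turns with the shaft; x axis = direction of its long master spline, where the lever's arm must point; z up. Splines 19 mm tall above the shoulder, ridged tops 2 mm more, pilot pin ends 35 mm above it
- valve3 (a joint): opening angle of valve 3 (rad): 0 closed, master spline along the manifold towards the supply valve; grows counter-clockwise seen from above to the stop at 1.57 (arm square off the manifold on the robot's side). Steady friction about 0.1 N m, stays where left; a fitted lever has about 0.06 rad of play each way
- manifold: fixed aluminium rail 46 x 420 x 34 mm with four valves 115 mm apart along its y axis: 1, 2, 3, then supply at the +y end; origin under its centre. Dial plates (radius 34) top out 50 mm above the bench, with ticks at 0, 45, 90 deg for a white tail pointer opposite the master spline. Shaft: steel cross, splines 5 mm wide, 10 to 11 mm from the axis, master 16; 1 mm clear in the bore
- supply_grip (a point): centre of the supply valve's black wing handle, already fitted at the end of the manifold: a bar 56 long x 14 wide x 26 mm tall, this point half-way up it, 78 mm above the bench, on its turning axis. x axis along the bar, z up
- supply (a joint): opening angle of the supply valve (rad): 0 closed (bar along the manifold), grows counter-clockwise seen from above to the stop at 1.57, fully open (bar across the manifold). Friction about 0.1 N m, stays where it is left
- amber1: bystander: upright amber bottle, diameter 48, height 95 mm; origin at the centre of its underside, z up along it
- amber2: bystander: upright small amber bottle, diameter 36, height 70 mm; origin at the centre of its underside, z up along it
- jar: bystander: upright white jar, diameter 52, height 60 mm; origin at the centre of its underside, z up along it
- beaker: bystander: upright glass beaker, diameter 64, height 80 mm; origin at the centre of its underside, z up along it
- cap1_c (a point): centre of the loose square white plastic cap that stands over valve shaft 1 at the start: 42 x 42 mm, 55 mm tall, open below, wall 3 mm, 40 g; this point half-way up it, 78 mm above the bench at the start. z up along it, x and y square to its sides. It rests on the dial plate, loose, and hides the shaft; lift it straight up by 55 mm to clear the pilot pin
- cap2_c (a point): centre of the loose square white plastic cap that stands over valve shaft 2 at the start: 42 x 42 mm, 55 mm tall, open below, wall 3 mm, 40 g; this point half-way up it, 78 mm above the bench at the start. z up along it, x and y square to its sides. It rests on the dial plate, loose, and hides the shaft; lift it straight up by 55 mm to clear the pilot pin
- cap3_c (a point): centre of the loose square white plastic cap that stands over valve shaft 3 at the start: 42 x 42 mm, 55 mm tall, open below, wall 3 mm, 40 g; this point half-way up it, 78 mm above the bench at the start. z up along it, x and y square to its sides. It rests on the dial plate, loose, and hides the shaft; lift it straight up by 55 mm to clear the pilot pin
- tray: fixed open steel tray for the caps, 110 (x) x 190 (y) x 35 mm tall, wall and floor about 4 mm; origin at the centre of its underside; room for three caps side by side along y
Mind the look-alikes: they are no part of the job. Leave any yellow look-alike of the part that bears cap2_c alone. Leave any purple look-alike of the lever2 alone.

How it is judged:
By the outcome, as a careful person would: the job done as asked, in the order asked, and still so for the second after the job is handed in, with the robot touching nothing.
Of lever1, lever2, lever3 only 2 to 3 are there at a start; the rules pass over those that are not, and their reading is None.
At some moment in a run one of lever1, lever2, lever3 may be knocked a few centimetres aside while the robot is not near it.
Once in a run the grip may slacken for a moment while it holds something.
It also fails if it takes over 210 s, if anything falls off the work surface, if the arm or the gripper's body presses on something with over 40 N, if the wrist force passes 120 N, or if a joint passes its speed limit or range.

## Working session

There is one attempt and no reset: what is moved stays moved. The work goes in short steps, Python scripts to look and compute and a tool call to move; the robot and the scene stay as the last step left them, time stands still between calls to the robot, and variables do not carry over. Pictures are saved under pics/ and viewed, and the job is handed in when it is done.

Besides the shell and the picture viewer there is one more tool, called after ">>>" as name(argument=value, ...) on one line, values as JSON. arm_command: Moves the arm, as the interface text tells. Its arguments: {"type":"object","properties":{"series":{"type":"array","items":{"type":"array","items":{"type":"number"}}},"newtons":{"type":"number"}},"required":["series"]}

```bash
ls -la && mkdir -p pics
cat > h.py <<'E'
import numpy as np, cv2
from rig import env
def save(p,name,crop=None,scale=1):
    im=p["color"][:,:,::-1].copy()
    if crop: 
        a,b,c,d=crop; im=im[b:d,a:c]
    if scale!=1: im=cv2.resize(im,None,fx=scale,fy=scale,interpolation=cv2.INTER_CUBIC)
    cv2.imwrite("pics/"+name+".png",im)
def ray(p,uv):
    K=np.array(p["camera_matrix"]);T=np.array(p["world_to_cam"])
    d=np.linalg.inv(K)@np.array([uv[0],uv[1],1.0]); d=np.array([d[0],-d[1],-d[2]])
    R=T[:3,:3]; o=-R.T@T[:3,3]; return o,R.T@d
def atz(p,uv,z):
    o,d=ray(p,uv); t=(z-o[2])/d[2]; return o+t*d
def proj(p,X):
    K=np.array(p["camera_matrix"]);T=np.array(p["world_to_cam"])
    c=T[:3,:3]@np.array(X,float)+T[:3,3]; v=K@np.array([c[0],-c[1],-c[2]]); return v[:2]/v[2]
E
python3 - <<'E'
from h import *
np.set_printoptions(precision=2,suppress=True)
s=env.sense(); print(s)
for n in ["top","scene","wrist"]:
    p=env.snapshot(n); print(n,{k:(v if k!="color" else v.shape) for k,v in p.items()}); save(p,n+"0",scale=1.5)
    for t in ["lever1","cap1_c","supply_grip","manifold","tray","amber1","jar","beaker","amber2"]:
        r=env.search_frame(t,p); print(t,[(np.round(x["location"]),round(x["score"],2)) for x in r])
E
```

```text
total 12
drwxr-xr-x  3 agent agent 4096 Dec  7 06:05 .
drwxr-xr-x 23 root  root  4096 Dec  7 06:05 ..
drwxr-xr-x  2 agent agent 4096 Dec  7 06:05 pics
{'clock': 0.0, 'joint_pos': array([ 1.21,  0.32,  1.57, -0.  ,  1.26, -0.02]), 'qvel': array([ 0., -0.,  0.,  0., -0.,  0.]), 'tau': array([  0.  , -41.25, -23.2 ,   0.07,   0.05,  -0.  ]), 'position': array([193.1 , 541.05, 213.12]), 'eef_rot': array([ 0.17,  0.99, -0.  , -0.  ]), 'force': array([0.39, 0.42, 0.03]), 'torque': array([ 0.02,  0.03, -0.05]), 'opening': 1.0021016464627985}
top {'color': (384, 512, 3), 'camera_matrix': array([[378.88,   0.  , 257.33],
       [  0.  , 378.88, 194.54],
       [  0.  ,   0.  ,   1.  ]]), 'world_to_cam': array([[   0.03,   -1.  ,    0.04,  -80.87],
       [   0.99,    0.03,    0.14, -518.83],
       [  -0.14,    0.03,    0.99, -972.06],
       [   0.  ,    0.  ,    0.  ,    1.  ]]), 'shot': 1}
lever1 [(array([327., 207.]), 0.9), (array([239., 210.]), 0.83), (array([234., 261.]), 0.82), (array([149., 208.]), 0.73), (array([297., 163.]), 0.24)]
cap1_c [(array([342., 173.]), 0.85), (array([255., 
[... 1113 characters left out ...]
5., 143.]), 0.83), (array([158., 314.]), 0.72)]
amber1 [(array([367., 144.]), 0.88), (array([253., 148.]), 0.68)]
jar [(array([160., 315.]), 0.83)]
beaker [(array([207., 334.]), 0.87)]
amber2 [(array([367., 144.]), 0.88), (array([253., 148.]), 0.68)]
wrist {'color': (384, 512, 3), 'camera_matrix': array([[296.09,   0.  , 259.28],
       [  0.  , 296.09, 189.93],
       [  0.  ,   0.  ,   1.  ]]), 'world_to_cam': array([[   0.34,    0.94,    0.  , -576.62],
       [  -0.9 ,    0.32,   -0.29,   32.1 ],
       [  -0.27,    0.1 ,    0.96, -392.51],
       [   0.  ,    0.  ,    0.  ,    1.  ]]), 'shot': 3}
lever1 []
cap1_c []
supply_grip []
manifold []
tray []
amber1 []
jar []
beaker []
amber2 []
```

View pics/top0.png

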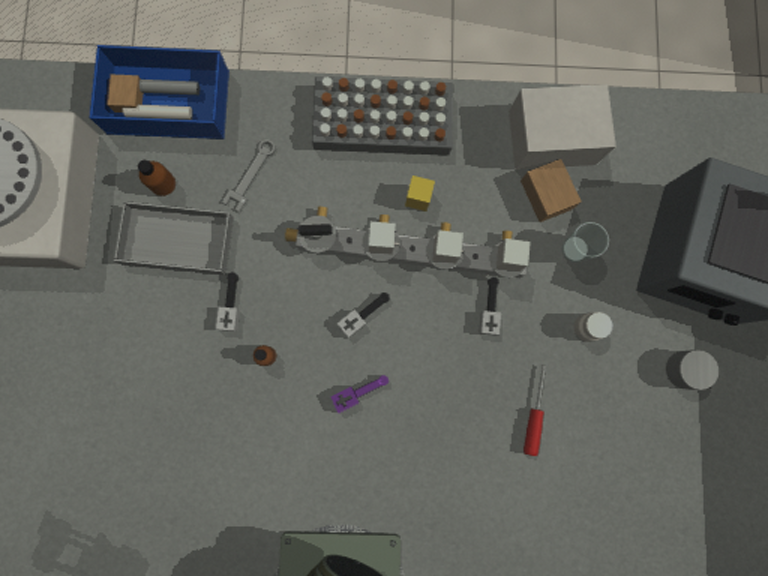

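View pics/scene0.png

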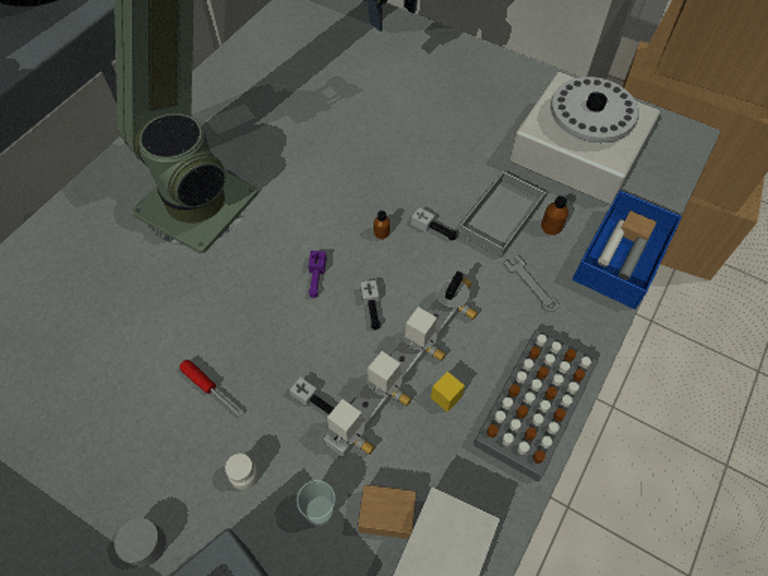

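View pics/wrist0.png

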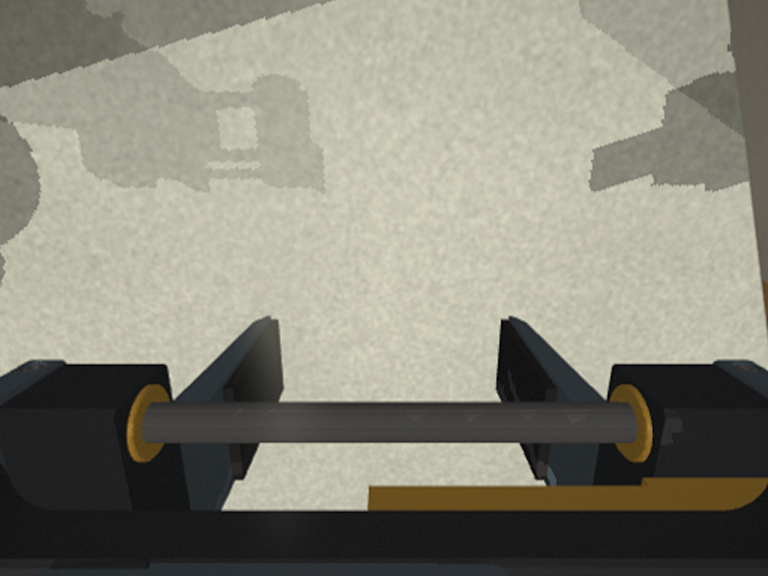

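Run:
```python
from h import *
p=env.snapshot("top"); save(p,"top1",crop=(130,120,370,260),scale=3.3)
np.save("pics/top.npy",p["color"])
import pickle; pickle.dump(p,open("top.pkl","wb"))
q=env.snapshot("scene"); pickle.dump(q,open("scene.pkl","wb")); save(q,"scene1",crop=(180,100,360,320),scale=2.7)
```

```text
(no output)
```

View pics/top1.png

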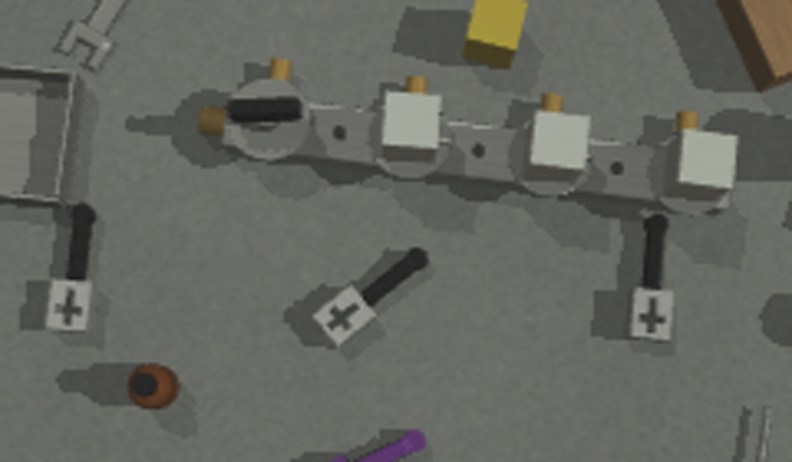

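View pics/scene1.png

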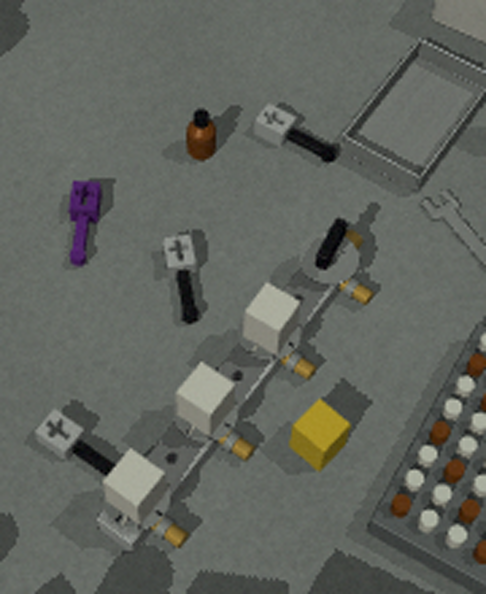

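```bash
cat > m.py <<'E'
from h import *
import pickle
np.set_printoptions(precision=1,suppress=True)
def rects(p,box,z,thr,sat=40,minA=25):
    a,b,c,d=box; im=p["color"][b:d,a:c]; im4=cv2.resize(im,None,fx=6,fy=6,interpolation=cv2.INTER_CUBIC)
    hsv=cv2.cvtColor(im4,cv2.COLOR_RGB2HSV)
    m=((hsv[...,2]>thr)&(hsv[...,1]<sat)).astype(np.uint8)
    out=[]
    cs,_=cv2.findContours(m,cv2.RETR_EXTERNAL,cv2.CHAIN_APPROX_NONE)
    for k in cs:
        if cv2.contourArea(k)<minA*36: continue
        px=(k[:,0,:]+0.5)/6-0.5+np.array([a,b])
        w=np.array([atz(p,u,z)[:2] for u in px]).astype(np.float32)
        (cx,cy),(W,H),ang=cv2.minAreaRect(w)
        out.append((px.mean(0),np.array([cx,cy]),np.array([W,H]),ang))
    return out
if __name__=="__main__":
    p=pickle.load(open("top.pkl","rb"))
    print(p["color"][157,254],p["color"][213,151],p["color"][210,180])
    T=p["world_to_cam"]; print("cam",-T[:3,:3].T@T[:3,3])
    print("caps");[print(*r) for r in rects(p,(235,135,370,190),105.5,170)]
    print("levers")
    for bx in [(140,200,165,225),(220,200,250,230),(315,200,345,230)]:
        for thr in (120,140): [print(thr,*r) for r in rects(p,bx,26,thr)]
    # tray
    for c in [(79,138),(152,142),(148,180),(77,174)]: print("tray",atz(p,c,35))
    for uv in [(130+230/3.3,120+112/3.3),(130+300/3.3,120+107/3.3)]: print("wing",atz(p,uv,91))
E
python3 m.py
```

```text
[165 170 159] [62 63 60] [105 108 101]
cam [ 376.5  -33.4 1038.2]
caps
levers
120 [150.5 211.9] [467.  217.1] [32.8 40.4] 87.34073638916016
140 [150.4 212. ] [466.6 217.2] [30.2 38. ] 86.25101470947266
120 [234.1 215.1] [465.6  -4.5] [32.3 40.6] 40.573631286621094
140 [233.7 215.3] [465.4  -4.4] [30.4 38.4] 40.77461624145508
120 [327.4 214.6] [ 474.7 -256.1] [32.5 40.6] 85.75505065917969
140 [327.3 214.8] [ 474.3 -255.5] [29.8 37.8] 85.38029479980469
tray [659.2 418.6  35. ]
tray [655.6 223.6  35. ]
tray [551.1 227.1  35. ]
tray [560.8 414.6  35. ]
wing [613.2  86.6  91. ]
wing [619.2  32.8  91. ]
```

Run:
```python
from m import *
p=pickle.load(open("top.pkl","rb"))
for thr in (135,145,155):
    print(thr);[print(*r) for r in rects(p,(235,135,370,190),105.5,thr,60)]
# wing dark
c=p["color"][140:170,190:232]; m=(c.max(2)<55).astype(np.uint8); print(m.sum())
k=np.argwhere(m)[:, ::-1]+[190,140]
# keep above 91 plane
w=np.array([atz(p,u,91)[:2] for u in k]); sel=(abs(w[:,0]-616)<14)&(abs(w[:,1]-60)<40); print(w[sel].mean(0),cv2.minAreaRect(w[sel].astype(np.float32)))
for i,(n,z) in enumerate([("scene",105.5)]):
    q=pickle.load(open("scene.pkl","rb"))
    for thr in (150,):
        [print(*r) for r in rects(q,(180,180,340,310),z,thr,60)]
```

```text
135
[344.1 167.6] [ 587.9 -281.3] [42.  42.5] 84.36964416503906
[302.4 162.1] [ 597.5 -178.9] [66.4 42.1] 86.15138244628906
[255.1 156.3] [609.7 -55.9] [49.9 41.9] 89.2060317993164
145
[344.1 167.6] [ 587.9 -281.3] [41.1 41.6] 84.36588287353516
[299.5 161.8] [ 598.4 -167.5] [42.3 41.5] 84.54132843017578
[254.4 155.9] [609.9 -52.8] [42.2 41.6] 88.45809173583984
155
[344.1 167.6] [ 588.  -281.2] [40.2 41. ] 84.2718505859375
[299.4 161.9] [ 598.5 -167.3] [41. 41.] 84.65322875976562
[254.4 155.9] [610.1 -52.6] [40.9 41.2] 88.42378234863281
149
[616.6  62. ] ((616.5811767578125, 63.06597900390625), (15.751832962036133, 56.05681610107422), 2.137113571166992)
[333.3 276.7] [ 817.5 -145.8] [15.5 15.9] 37.087799072265625
[229.  276.3] [ 588.4 -282.6] [42.4 41.1] 84.30802154541016
[255.5 243.4] [ 599.  -168.3] [41.8 41.1] 84.82977294921875
[280.5 213.2] [610.8 -54. ] [42.3 41.1] 87.1672592163086
```

```bash
cat > plan.py <<'E'
from h import *
import sys
def pose():
    s=env.sense(); x,y,z,w=s["eef_rot"]
    from scipy.spatial.transform import Rotation as R
    M=R.from_quat(s["eef_rot"]).as_matrix(); return s,M
def plan(X,Y,Z,yaw):
    s,M=pose(); cur=np.degrees(np.arctan2(M[1,1],M[0,1]))
    d=(yaw-cur+180)%360-180
    a=np.radians(yaw); tx=np.array([-np.sin(a),np.cos(a),0]); ty=np.array([np.cos(a),np.sin(a),0])
    D=np.array([X,Y,Z])-s["position"]
    j1=np.degrees(np.arctan2(Y,X))
    print("t%.1f pos"%s["clock"],np.round(s["position"],1),"yaw %.1f tilt %s open %.3f j6 %.2f"%(cur,np.round(M[:2,2],3),s["opening"],s["joint_pos"][5]),"F",np.round(s["force"],1))
    print("turn %.3f rad, then shift x %.1f y %.1f z %.1f | j6 end ~%.2f"%(-np.radians(d),D@tx,D@ty,-D[2],np.radians((j1-yaw+180)%360-180)))
if __name__=="__main__": plan(*map(float,sys.argv[1:]))
E
python3 plan.py 588.2 -282 200 -5.5
python3 - <<'E'
import pickle
from h import *
p=pickle.load(open("top.pkl","rb"))
for n,uv,z in [("amber2 top",(130+152/3.3,120+387/3.3),70),("amber1top",(97,111),95),("yellow",(280,125),55)]: print(n,atz(p,uv,z))
s=env.sense();q=env.snapshot("wrist");T=q["world_to_cam"];print("cam",-T[:3,:3].T@T[:3,3],s["position"], T[:3,:3])
E
```

```text
t1.6 pos [193.3 541.6 214. ] yaw 70.4 tilt [0. 0.] open 1.002 j6 -0.02 F [-0.3 -0.2  0.4]
turn 1.324 rad, then shift x -781.9 y 472.1 z 14.0 | j6 end ~-0.35
amber2 top [400.85121656 137.93326504  70.        ]
amber1top [715.18191121 352.95088178  95.        ]
yellow [ 710.28880142 -120.50247362   55.        ]
cam [114.94073849 570.97225603 385.17460305] [193.26345148 541.57245595 213.98958584] [[ 3.35272889e-01  9.42120973e-01  4.03576366e-04]
 [-9.01570337e-01  3.20966387e-01 -2.90088791e-01]
 [-2.73428268e-01  9.68950546e-02  9.56999650e-01]]
```

>>> arm_command(series=[[-1,0,0,0,0.147],[-1,0,0,0,0.147],[-1,0,0,0,0.147],[-1,0,0,0,0.147],[-1,0,0,0,0.147],[-1,0,0,0,0.147],[-1,0,0,0,0.147],[-1,0,0,0,0.147],[-1,0,0,0,0.147],[-1,0,0,0,0]], newtons=25)

```text
clock: 2.65
position: [193.3, 541.6, 214.0]
eef_rot: [0.74, 0.673, 0.0, -0.0]
force: [0.4, -0.3, -0.2]
opening: 1.001
```

```bash
python3 plan.py 588.2 -282 200 -5.5
```

```text
t2.6 pos [193.3 541.6 214. ] yaw -5.4 tilt [0. 0.] open 1.001 j6 1.30 F [ 0.4 -0.3 -0.2]
turn 0.001 rad, then shift x -781.9 y 472.0 z 14.0 | j6 end ~-0.35
```

>>> arm_command(series=[[-1,-39.1,23.6,0,0],[-1,-39.1,23.6,0,0],[-1,-39.1,23.6,0,0],[-1,-39.1,23.6,0,0],[-1,-39.1,23.6,0,0],[-1,-39.1,23.6,0,0],[-1,-39.1,23.6,0,0],[-1,-39.1,23.6,0,0],[-1,-39.1,23.6,0,0],[-1,-39.1,23.6,0,0]])

```text
clock: 3.65
position: [391.6, 128.2, 214.3]
eef_rot: [0.739, 0.674, 0.001, 0.0]
force: [0.8, 0.8, 0.6]
opening: 1.0
```

>>> arm_command(series=[[-1,-39.1,23.6,0,0],[-1,-39.1,23.6,0,0],[-1,-39.1,23.6,0,0],[-1,-39.1,23.6,0,0],[-1,-39.1,23.6,0,0],[-1,-39.1,23.6,0,0],[-1,-39.1,23.6,0,0],[-1,-39.1,23.6,0,0],[-1,-39.1,23.6,0,0],[-1,-39.1,23.6,0,0]])

```text
clock: 4.65
position: [589.5, -283.5, 213.9]
eef_rot: [0.739, 0.674, 0.0, 0.0]
force: [0.5, 0.1, 0.5]
opening: 1.002
```

```bash
python3 plan.py 588.2 -282 76 -5.5; python3 -c "
from h import *
p=env.snapshot('wrist'); save(p,'w1',scale=1.5)"
```

```text
t4.7 pos [ 589.5 -283.5  213.9] yaw -5.3 tilt [0. 0.] open 1.002 j6 -0.37 F [0.5 0.1 0.5]
turn 0.004 rad, then shift x 1.4 y -1.5 z 137.9 | j6 end ~-0.35
```

View pics/w1.png

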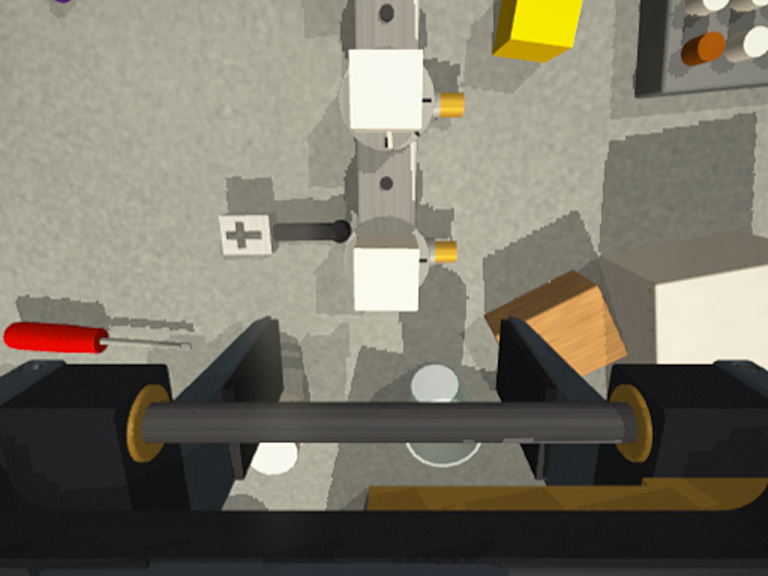

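>>> arm_command(series=[[-1,1.4,-1.5,36,0],[-1,0,0,40,0],[-1,0,0,40,0],[-1,0,0,20,0],[-0.3,0,0,0,0],[0.2,0,0,0,0],[0.5,0,0,0,0],[0.8,0,0,0,0],[0.8,0,0,0,0]], newtons=20)

```text
clock: 5.6
position: [588.2, -280.4, 79.3]
eef_rot: [0.74, 0.673, 0.0, 0.001]
force: [-0.3, -0.6, -0.7]
opening: 0.59
```

>>> arm_command(series=[[0.8,0,0,0,0],[0.8,0,0,0,0],[0.8,0,0,0,0]], newtons=20)

```text
clock: 5.9
position: [587.8, -280.2, 78.5]
eef_rot: [0.74, 0.673, 0.0, 0.0]
force: [-0.0, -0.1, 3.3]
opening: 0.459
```

```bash
python3 plan.py 608 375 190 0
```

```text
t5.9 pos [ 587.8 -280.2   78.5] yaw -5.4 tilt [ 0.001 -0.   ] open 0.459 j6 -0.37 F [-0.  -0.1  3.3]
turn -0.095 rad, then shift x 655.2 y 20.2 z -111.5 | j6 end ~0.55
```

>>> arm_command(series=[[0.8,0,0,-30,0],[0.8,0,0,-40,0],[0.8,0,0,-40,0],[0.8,0,0,0,-0.095]])

```text
clock: 6.3
position: [590.6, -281.6, 194.5]
eef_rot: [0.706, 0.708, 0.002, 0.006]
force: [1.1, 0.2, -0.2]
opening: 0.461
```

Run:
```python
from h import *
import pickle
p=pickle.load(open("top.pkl","rb")); save(p,"tray",crop=(60,100,180,220),scale=5)
w=env.snapshot("wrist"); save(w,"w2",scale=1.5); print(env.sense()["opening"],env.sense()["force"])
```

```text
0.4635645261962262 [-0.87591819 -0.16636662 -0.39049387]
```

View pics/tray.png

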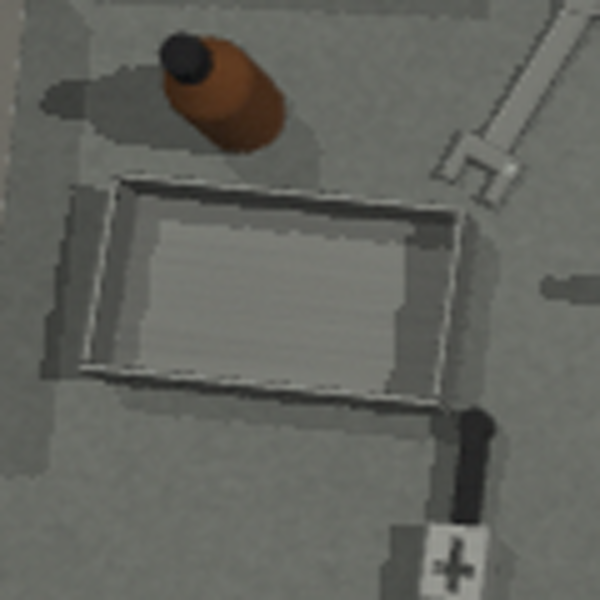

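View pics/w2.png

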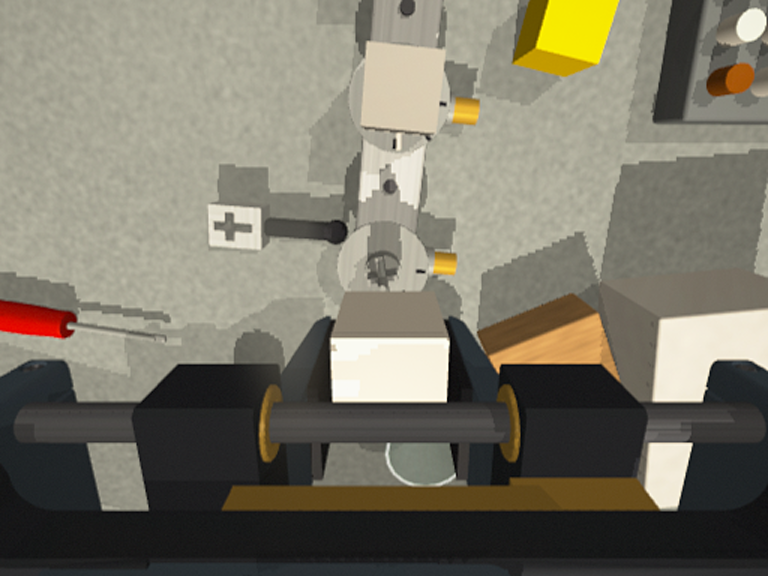

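```bash
python3 - <<'E'
from h import *
import pickle
p=pickle.load(open("top.pkl","rb"))
c=[atz(p,(60+u/5-.5,100+v/5-.5),35)[:2] for u,v in [(122,178),(465,210),(440,405),(80,370)]]
print(c,np.mean(c,0)); d=c[0]-c[1]; e=c[3]-c[2]; print(np.linalg.norm(d),np.degrees(np.arctan2(d[1],d[0])),np.degrees(np.arctan2(e[1],e[0])))
E
python3 plan.py 608 371 190 0
```

```text
[array([667.78392762, 406.36036511]), array([657.02843488, 222.31991971]), array([549.65591326, 228.35268146]), array([561.99131775, 418.60282187])] [609.11489837 318.90894704]
184.35445795420767 86.65538620176171 86.29025921933385
t6.3 pos [ 589.1 -280.9  191.5] yaw 0.4 tilt [ 0.006 -0.003] open 0.464 j6 -0.47 F [-0.9 -0.2 -0.4]
turn 0.006 rad, then shift x 651.9 y 18.9 z 1.5 | j6 end ~0.55
```

```bash
python3 plan.py 612.6 376 190 -3.6
```

```text
t6.3 pos [ 589.1 -280.9  191.5] yaw 0.4 tilt [ 0.006 -0.003] open 0.464 j6 -0.47 F [-0.9 -0.2 -0.4]
turn 0.069 rad, then shift x 657.1 y -17.8 z 1.5 | j6 end ~0.61
```

>>> arm_command(series=[[0.8,0,0,0,0.069],[0.8,40,-1,0,0],[0.8,47,-1,0,0],[0.8,47,-1,0,0],[0.8,47,-1,0,0],[0.8,47,-1,0,0],[0.8,47,-1,0,0],[0.8,47,-1,0,0],[0.8,47,-1,0,0],[0.8,47,-1,0,0]])

```text
clock: 7.35
position: [606.4, 137.2, 186.8]
eef_rot: [0.732, 0.682, -0.001, -0.001]
force: [1.3, -0.3, -0.2]
opening: 0.458
```

>>> arm_command(series=[[0.8,47,-1,0,0],[0.8,47,-1,0,0],[0.8,47,-1,0,0],[0.8,47,-1,0,0],[0.8,33,-1,0,0],[0.8,20,-1,0,0],[0.8,0,-1,0,0],[0.8,0,0,0,0]])

```text
clock: 8.15
position: [616.3, 375.9, 186.6]
eef_rot: [0.731, 0.682, -0.001, -0.0]
force: [-0.9, -0.6, -0.7]
opening: 0.46
```

```bash
python3 plan.py 612.6 376 33 -3.6;  python3 -c "
from h import *
p=env.snapshot('wrist'); save(p,'w3',scale=1.5)
p=env.snapshot('top'); save(p,'t3',crop=(130,120,370,260),scale=3.3)"
```

```text
t8.2 pos [616.3 375.9 186.6] yaw -4.0 tilt [-0.002 -0.002] open 0.460 j6 0.60 F [-0.9 -0.6 -0.7]
turn -0.006 rad, then shift x -0.1 y -3.7 z 153.6 | j6 end ~0.61
```

View pics/w3.png

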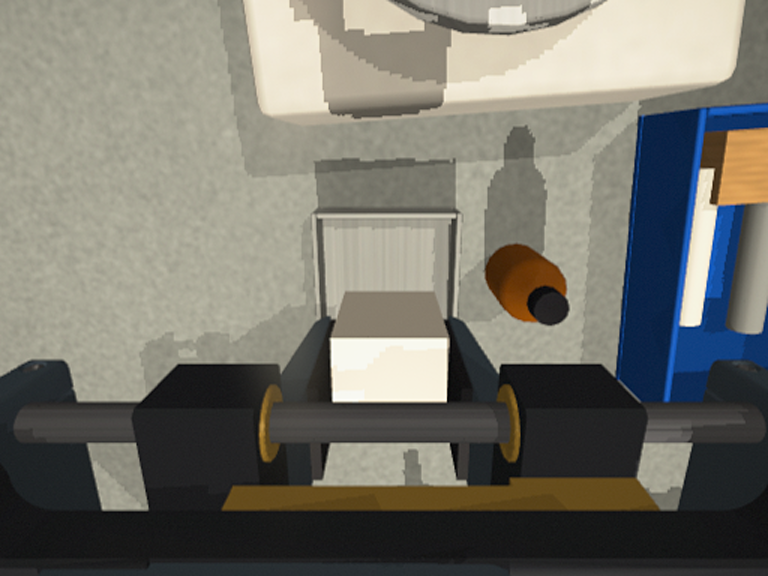

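View pics/t3.png

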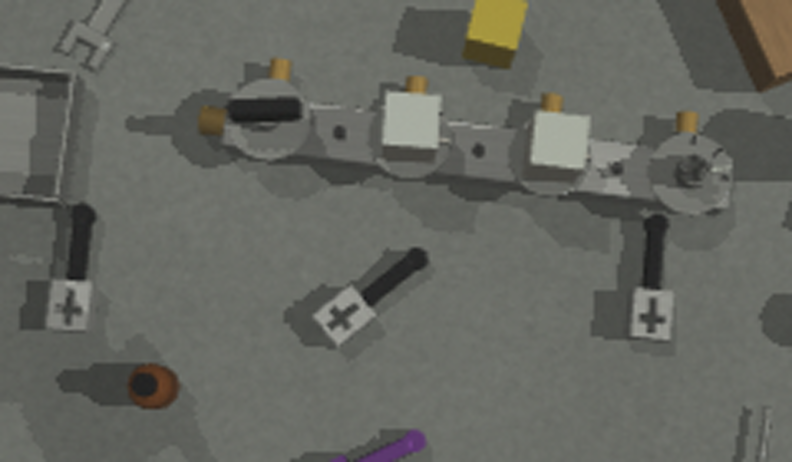

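>>> arm_command(series=[[0.8,-1,-2,0,0],[0.8,0,0,40,0],[0.8,0,0,45,0],[0.8,0,0,40,0],[0.8,0,0,25,0],[0.8,0,0,0,0],[-0.3,0,0,0,0],[-0.3,0,0,0,0],[-0.3,0,0,0,0]])

```text
clock: 9.15
position: [615.8, 375.9, 40.2]
eef_rot: [0.731, 0.682, 0.002, 0.0]
force: [0.3, 0.1, 0.9]
opening: 0.648
```

>>> arm_command(series=[[-0.3,0,0,-20,0],[-0.3,0,0,-40,0],[-0.3,0,0,-45,0],[-0.3,0,0,-45,0]])

```text
clock: 9.55
position: [614.7, 375.5, 190.8]
eef_rot: [0.731, 0.682, 0.001, 0.0]
force: [0.6, 0.3, -0.3]
opening: 0.647
```

```bash
python3 plan.py 598.7 -167.9 185 -5.5;  python3 -c "
from h import *
p=env.snapshot('wrist'); save(p,'w4',scale=1.5)"
```

```text
t9.6 pos [614.7 375.5 190.8] yaw -4.0 tilt [0.001 0.001] open 0.647 j6 0.60 F [ 0.6  0.3 -0.3]
turn 0.027 rad, then shift x -542.4 y 36.1 z 5.8 | j6 end ~-0.18
```

View pics/w4.png

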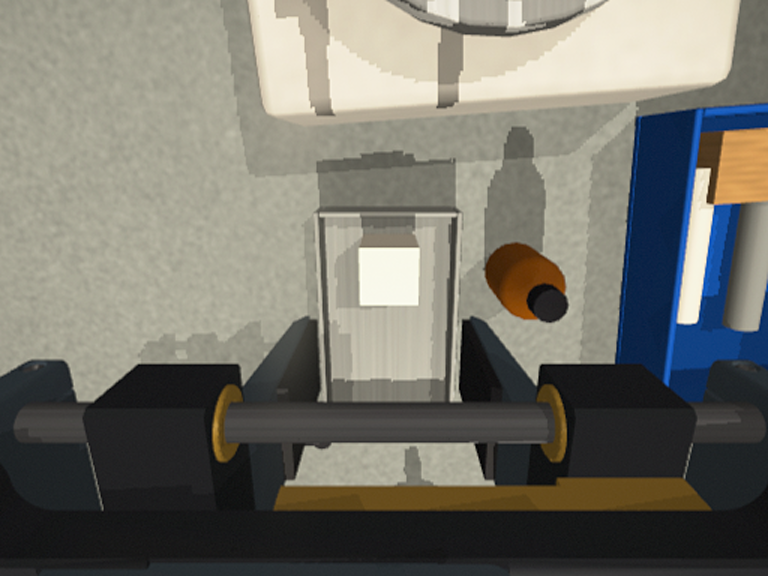

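>>> arm_command(series=[[-0.6,0,0,0,0.027],[-0.6,-46,3,0,0],[-0.6,-48,3,0,0],[-0.6,-48,3,0,0],[-0.6,-48,3,0,0],[-0.6,-48,3,0,0],[-0.6,-48,3,0,0],[-0.6,-48,3,0,0],[-0.6,-48,3,0,0],[-0.6,-48,3,0,0]])

```text
clock: 10.6
position: [599.5, -56.9, 187.4]
eef_rot: [0.74, 0.672, -0.0, -0.0]
force: [0.4, 0.2, -0.9]
opening: 0.801
```

>>> arm_command(series=[[-0.6,-48,3,0,0],[-0.6,-48,3,0,0],[-0.6,-16,2,0,0],[-0.6,0,0,0,0],[-0.6,0,0,0,0]])

```text
clock: 11.1
position: [597.5, -166.3, 187.4]
eef_rot: [0.74, 0.672, 0.0, -0.001]
force: [-0.5, -0.2, 0.8]
opening: 0.802
```

```bash
python3 plan.py 598.7 -167.9 76 -5.5;  python3 -c "
from h import *
p=env.snapshot('wrist'); save(p,'w5',scale=1.5)"
```

```text
t11.1 pos [ 597.5 -166.3  187.4] yaw -5.5 tilt [-0.001  0.001] open 0.802 j6 -0.19 F [-0.5 -0.2  0.8]
turn -0.000 rad, then shift x -1.5 y 1.4 z 111.4 | j6 end ~-0.18
```

View pics/w5.png

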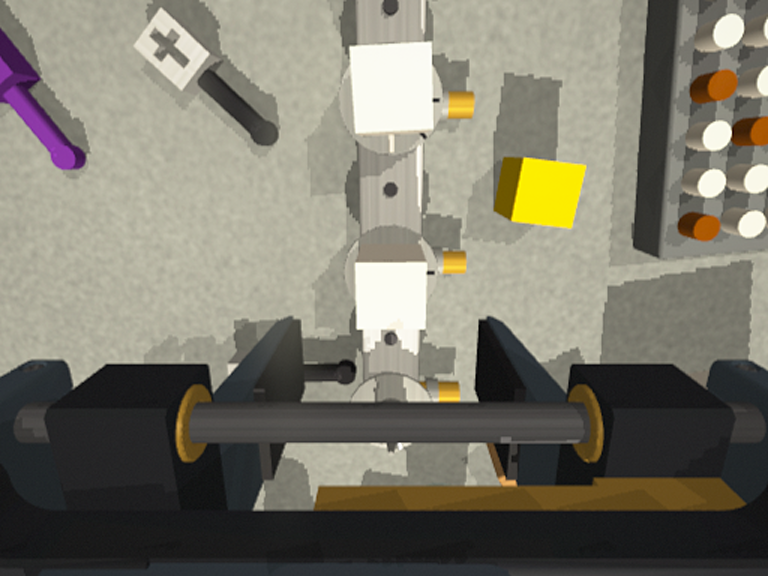

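>>> arm_command(series=[[-0.6,-1.5,1.4,35,0],[-0.6,0,0,40,0],[-0.6,0,0,34,0],[-0.6,0,0,0,0],[0.8,0,0,0,0],[0.8,0,0,0,0],[0.8,0,0,0,0],[0.8,0,0,0,0],[0.8,0,0,0,0],[0.8,0,0,0,0]])

```text
clock: 12.15
position: [599.7, -169.1, 80.4]
eef_rot: [0.74, 0.672, 0.001, 0.001]
force: [-1.7, 1.1, 6.1]
opening: 0.462
```

>>> arm_command(series=[[0.8,0,0,-30,0],[0.8,0,0,-40,0],[0.8,0,0,-40,0],[0.8,0,0,0,-0.033]])

```text
clock: 12.55
position: [602.2, -170.1, 195.5]
eef_rot: [0.729, 0.685, 0.003, 0.005]
force: [-0.2, -0.8, -1.0]
opening: 0.458
```

```bash
python3 plan.py 609.5 319 190 -3.6
```

```text
t12.6 pos [ 602.2 -170.1  195.5] yaw -3.6 tilt [ 0.012 -0.004] open 0.458 j6 -0.23 F [-0.2 -0.8 -1. ]
turn 0.000 rad, then shift x 488.6 y -23.4 z 5.5 | j6 end ~0.55
```

>>> arm_command(series=[[0.8,35,-2,0,0],[0.8,46,-2,0,0],[0.8,46,-2,0,0],[0.8,46,-2,0,0],[0.8,46,-2,0,0],[0.8,46,-2,0,0],[0.8,46,-2,0,0],[0.8,46,-2,0,0],[0.8,46,-2,0,0],[0.8,46,-2,0,0]])

```text
clock: 13.55
position: [607.0, 282.1, 188.9]
eef_rot: [0.729, 0.684, -0.0, 0.0]
force: [1.0, -0.5, -0.3]
opening: 0.461
```

>>> arm_command(series=[[0.8,39,-2,0,0],[0.8,0,0,0,0],[0.8,0,0,0,0]])

```text
clock: 13.85
position: [607.4, 319.9, 188.3]
eef_rot: [0.728, 0.685, -0.001, 0.0]
force: [-0.1, -0.1, -0.8]
opening: 0.461
```

```bash
python3 plan.py 610.5 319 35 -3.6;  python3 -c "
from h import *
p=env.snapshot('wrist'); save(p,'w6',scale=1.5)"
```

```text
t13.8 pos [607.4 319.9 188.3] yaw -3.5 tilt [-0.001 -0.001] open 0.461 j6 0.53 F [-0.1 -0.1 -0.8]
turn 0.001 rad, then shift x -0.7 y 3.2 z 153.3 | j6 end ~0.54
```

View pics/w6.png

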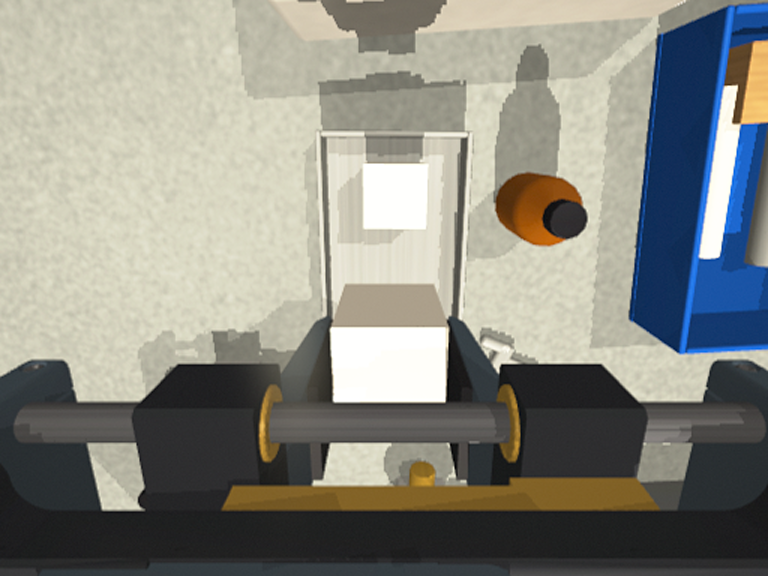

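>>> arm_command(series=[[0.8,-1,3,20,0],[0.8,0,0,45,0],[0.8,0,0,45,0],[0.8,0,0,40,0],[0.8,0,0,2,0],[0.8,0,0,0,0],[-0.3,0,0,0,0],[-0.3,0,0,0,0],[-0.3,0,0,-5,0],[-0.3,0,0,-30,0]])

```text
clock: 14.9
position: [608.6, 317.2, 70.0]
eef_rot: [0.729, 0.685, -0.003, -0.001]
force: [0.1, 0.7, -0.2]
opening: 0.65
```

>>> arm_command(series=[[-0.6,0,0,-40,0],[-0.6,0,0,-40,0],[-0.6,0,0,-36,0],[-0.6,0,0,0,0.033]])

```text
clock: 15.3
position: [613.5, 319.8, 196.4]
eef_rot: [0.74, 0.672, 0.007, 0.002]
force: [0.3, 1.1, 0.5]
opening: 0.802
```

```bash
python3 plan.py 610.4 -53.4 185 -3.6;  python3 -c "
from h import *
p=env.snapshot('wrist'); save(p,'w7',scale=1.5)"
```

```text
t15.3 pos [613.5 319.8 196.4] yaw -5.5 tilt [0.013 0.006] open 0.802 j6 0.56 F [0.3 1.1 0.5]
turn -0.034 rad, then shift x -372.7 y 20.4 z 11.4 | j6 end ~-0.02
```

View pics/w7.png

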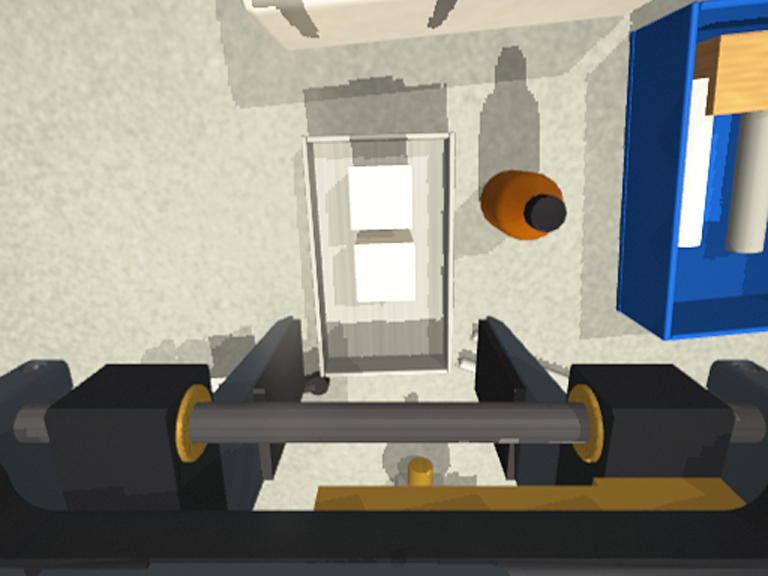

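>>> arm_command(series=[[-0.6,0,0,0,-0.034],[-0.6,-41,2,1,0],[-0.6,-46,2,1,0],[-0.6,-46,2,1,0],[-0.6,-46,2,1,0],[-0.6,-46,3,1,0],[-0.6,-46,3,1,0],[-0.6,-46,3,0,0],[-0.6,-46,3,0,0],[-0.6,-10,0,0,0]])

```text
clock: 16.35
position: [606.9, -59.6, 182.0]
eef_rot: [0.73, 0.683, -0.001, 0.0]
force: [0.7, -0.3, -0.2]
opening: 0.803
```

>>> arm_command(series=[[-0.6,0,0,0,0],[-0.6,0,0,0,0]])

```text
clock: 16.55
position: [607.4, -54.3, 182.0]
eef_rot: [0.729, 0.685, 0.0, -0.0]
force: [-0.4, 1.0, -0.9]
opening: 0.8
```

```bash
python3 plan.py 610.4 -53.4 76 -3.6;  python3 -c "
from h import *
p=env.snapshot('wrist'); save(p,'w8',scale=1.5)"
```

```text
t16.6 pos [607.4 -54.3 182. ] yaw -3.5 tilt [-0.     0.001] open 0.800 j6 -0.05 F [-0.4  1.  -0.9]
turn 0.001 rad, then shift x 1.0 y 3.0 z 106.0 | j6 end ~-0.02
```

View pics/w8.png

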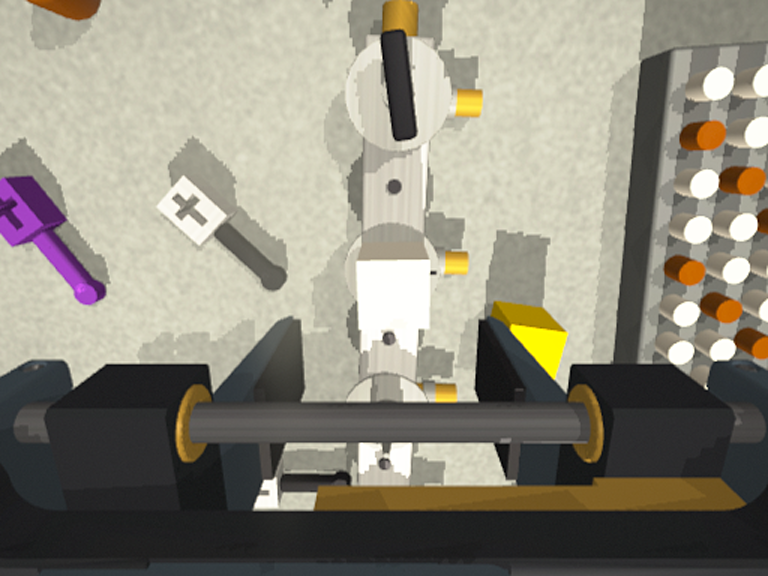

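>>> arm_command(series=[[-0.6,1,3,32,0],[-0.6,0,0,40,0],[-0.6,0,0,32,0],[-0.6,0,0,0,0],[0.8,0,0,0,0],[0.8,0,0,0,0],[0.8,0,0,0,0],[0.8,0,0,0,0],[0.8,0,0,0,0],[0.8,0,0,0,0]])

```text
clock: 17.6
position: [611.3, -54.4, 79.4]
eef_rot: [0.729, 0.685, 0.001, 0.001]
force: [-0.3, 1.0, 6.2]
opening: 0.46
```

>>> arm_command(series=[[0.8,0,0,-30,0],[0.8,0,0,-40,0],[0.8,0,0,-40,0],[0.8,0,0,0,0]])

```text
clock: 18.0
position: [614.0, -54.9, 194.3]
eef_rot: [0.729, 0.685, 0.004, 0.005]
force: [0.5, -0.5, -0.4]
opening: 0.464
```

```bash
python3 plan.py 608 262 190 -3.6
```

```text
t18.0 pos [614.  -54.9 194.3] yaw -3.6 tilt [ 0.012 -0.001] open 0.464 j6 -0.05 F [ 0.5 -0.5 -0.4]
turn 0.001 rad, then shift x 315.9 y -25.9 z 4.3 | j6 end ~0.47
```

>>> arm_command(series=[[0.8,35,-3,0,0],[0.8,45,-3,0,0],[0.8,45,-3,0,0],[0.8,45,-3,0,0],[0.8,45,-3,0,0],[0.8,45,-3,0,0],[0.8,40,-3,0,0],[0.8,15,-3,0,0],[0.8,0,0,0,0],[0.8,0,0,0,0]])

```text
clock: 19.0
position: [605.9, 260.2, 187.3]
eef_rot: [0.729, 0.685, -0.001, 0.0]
force: [-0.4, -0.4, 0.1]
opening: 0.462
```

```bash
python3 plan.py 608 262 35 -3.6;  python3 -c "
from h import *
p=env.snapshot('wrist'); save(p,'w9',scale=1.5)"
```

```text
t19.0 pos [605.9 260.2 187.3] yaw -3.6 tilt [-0.001 -0.002] open 0.462 j6 0.45 F [-0.4 -0.4  0.1]
turn 0.001 rad, then shift x 1.9 y 1.9 z 152.3 | j6 end ~0.47
```

View pics/w9.png

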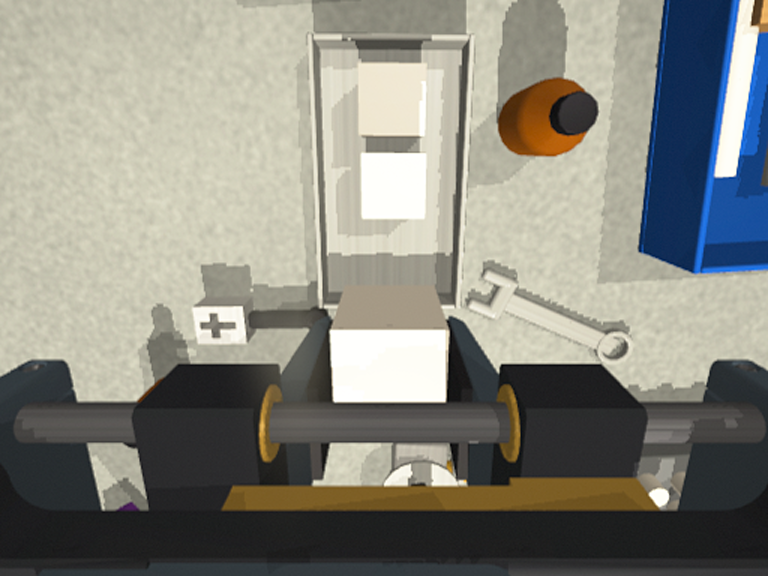

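Run:
```python
from h import *
p=env.snapshot('wrist')
for u in [(310,37),(472,37),(463,306),(318,306)]: print(np.round(atz(p,(u[0]/1.5,u[1]/1.5),35),1))
for u in [(392,100),(393,186)]: print("caps",np.round(atz(p,(u[0]/1.5,u[1]/1.5),59),1))
```

```text
[563.7 417.3  35. ]
[669.  410.7  35. ]
[660.6 225.1  35. ]
[548.7 232.1  35. ]
caps [614.4 373.6  59. ]
caps [611.9 320.9  59. ]
```

>>> arm_command(series=[[0.8,4,2,20,0],[0.8,0,0,45,0],[0.8,0,0,45,0],[0.8,0,0,40,0],[0.8,0,0,2,0],[0.8,0,0,0,0],[-0.3,0,0,0,0],[-0.3,0,0,0,0],[-0.3,0,0,-5,0],[-0.3,0,0,-30,0]])

```text
clock: 20.1
position: [606.2, 264.5, 69.2]
eef_rot: [0.729, 0.685, -0.003, -0.001]
force: [-0.7, 0.0, 0.5]
opening: 0.651
```

>>> arm_command(series=[[-0.3,0,0,-40,0],[-0.3,0,0,-40,0],[-0.3,0,0,-36,0],[-0.3,0,0,0,0]])

```text
clock: 20.5
position: [611.4, 266.7, 195.0]
eef_rot: [0.729, 0.685, 0.007, 0.002]
force: [0.8, -0.1, 0.3]
opening: 0.648
```

```bash
python3 plan.py 466.8 217 190 -93.5;  python3 -c "
from h import *
p=env.snapshot('top'); save(p,'t10',crop=(60,100,370,280),scale=2.58)
import pickle; pickle.dump(p,open('top2.pkl','wb'))
from m import rects
for bx in [(140,200,165,225),(220,200,250,230),(315,200,345,230)]:
    [print(*r) for r in rects(p,bx,26,130)]"
```

```text
t20.5 pos [611.4 266.7 195. ] yaw -3.5 tilt [0.013 0.005] open 0.648 j6 0.46 F [ 0.8 -0.1  0.3]
turn 1.570 rad, then shift x -141.3 y 58.5 z 5.0 | j6 end ~2.07
[150.1 212.1] [466.5 217.9] [30.9 39.2] 86.9046859741211
[234.1 215.1] [465.5  -4.6] [32.2 40. ] 40.78059768676758
[327.4 214.7] [ 474.8 -255.8] [32.  39.9] 85.42443084716797
```

View pics/t10.png

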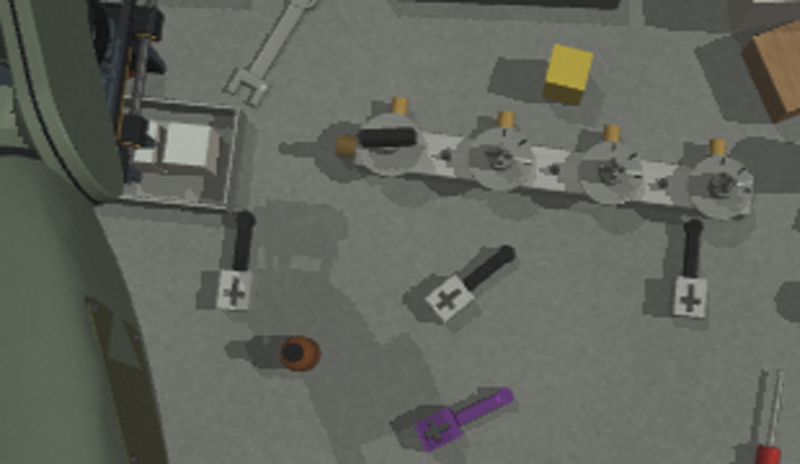

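```bash
python3 plan.py 599 -167 200 -5.5
```

```text
t20.6 pos [609.9 266.1 191.6] yaw -3.5 tilt [0.008 0.003] open 0.648 j6 0.46 F [-0.2 -0.8 -0.3]
turn 0.034 rad, then shift x -432.1 y 30.6 z -8.4 | j6 end ~-0.18
```

>>> arm_command(series=[[-1,0,0,-8,0.034],[-1,-46,3,0,0],[-1,-48,3,0,0],[-1,-48,3,0,0],[-1,-48,3,0,0],[-1,-48,4,0,0],[-1,-48,4,0,0],[-1,-48,4,0,0],[-1,-48,4,0,0],[-1,-48,3,0,0]])

```text
clock: 21.55
position: [597.0, -167.3, 194.0]
eef_rot: [0.74, 0.672, -0.0, -0.001]
force: [0.9, 0.4, 0.6]
opening: 0.999
```

>>> arm_command(series=[[-1,0,0,0,0],[-1,0,0,0,0],[-1,0,0,0,0]])

```text
clock: 21.85
position: [597.7, -164.5, 194.4]
eef_rot: [0.74, 0.673, -0.0, -0.001]
force: [-0.5, 0.0, -0.3]
opening: 0.999
```

```bash
python3 plan.py 588 -282 200 -5.5;  python3 -c "
from h import *
import pickle
p=env.snapshot('wrist'); save(p,'w11',crop=(200,0,340,260),scale=2.3); pickle.dump(p,open('wA.pkl','wb'))"
```

```text
t21.9 pos [ 597.7 -164.5  194.4] yaw -5.5 tilt [-0.001  0.001] open 0.999 j6 -0.19 F [-0.5  0.  -0.3]
turn 0.001 rad, then shift x -117.9 y 1.6 z -5.6 | j6 end ~-0.35
```

View pics/w11.png

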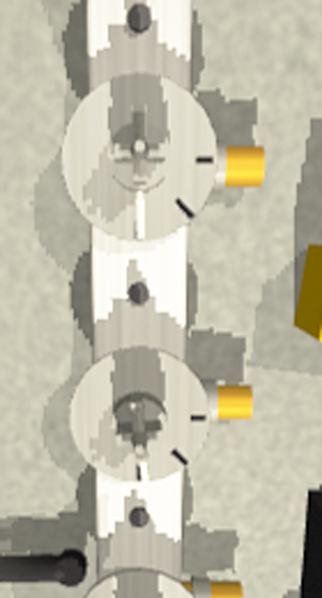

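```bash
python3 -c "
from h import *
import pickle
p=pickle.load(open('wA.pkl','rb')); save(p,'w12',crop=(225,25,295,95),scale=8);save(p,'w13',crop=(225,150,295,220),scale=8)"
```

```text
(no output)
```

View pics/w12.png

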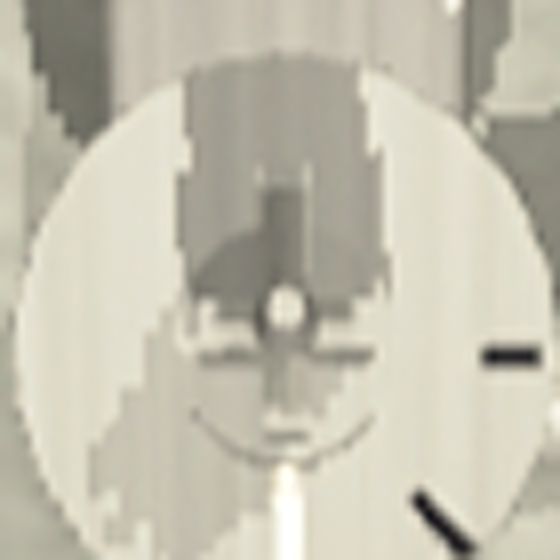

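View pics/w13.png

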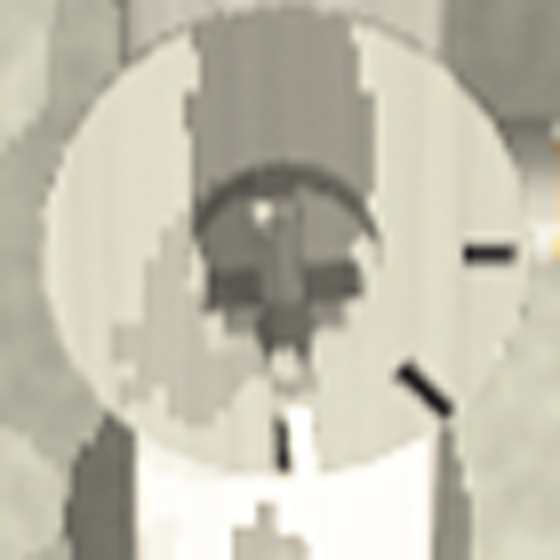

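```bash
python3 -c "
from h import *
import pickle
np.set_printoptions(precision=1,suppress=True)
p=pickle.load(open('wA.pkl','rb'))
f=lambda o,u,v:(o[0]+u/8-.5,o[1]+v/8-.5)
print('v3 pin',atz(p,f((225,25),287,305),100),'v2 pin',atz(p,f((225,150),287,368),100))
A,B=(225,25),(225,150)
print('v3 dial L,R,T',atz(p,f(A,15,330),50),atz(p,f(A,553,330),50),atz(p,f(A,280,55),50))
print('v2 dial L,R,T,B',atz(p,f(B,45,240),50),atz(p,f(B,528,240),50),atz(p,f(B,285,8),50),atz(p,f(B,285,472),50))
for o,uv in [(A,(512,355)),(B,(490,253)),(B,(425,390)),(B,(282,440)),(B,(306,440))]: print(uv,atz(p,f(o,*uv),50.5))
t=pickle.load(open('top2.pkl','rb'))
save(t,'t12',crop=(220,140,365,190),scale=5.5)
"
```

```text
v3 pin [608.4 -50.9 100. ] v2 pin [ 597.6 -166.2  100. ]
v3 dial L,R,T [575.4 -45.   50. ] [641.5 -51.2  50. ] [610.8 -17.6  50. ]
v2 dial L,R,T,B [ 564.8 -160.7   50. ] [ 631.  -166.9   50. ] [ 600.7 -131.8   50. ] [ 594.5 -197.6   50. ]
(512, 355) [636.2 -53.7  50.5]
(490, 253) [ 625.7 -168.1   50.5]
(425, 390) [ 615.2 -187.1   50.5]
(282, 440) [ 594.6 -192.6   50.5]
(306, 440) [ 598.  -193.    50.5]
```

View pics/t12.png

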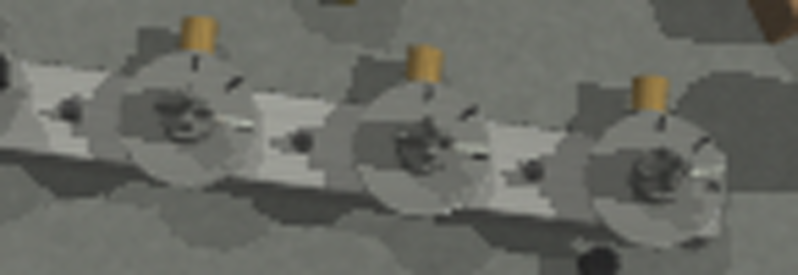

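```bash
python3 plan.py 609 -52 150 -5.5
```

```text
t21.9 pos [ 597.9 -164.1  194.6] yaw -5.4 tilt [-0.001  0.001] open 1.001 j6 -0.19 F [-1.2 -0.5 -0.5]
turn 0.002 rad, then shift x 112.7 y 0.3 z 44.6 | j6 end ~0.01
```

>>> arm_command(series=[[-0.2,38,0,0,0],[-0.2,45,0,0,0],[-0.2,30,0,20,0],[-0.2,0,0,25,0],[-0.2,0,0,0,0],[-0.2,0,0,0,0]])

```text
clock: 22.5
position: [608.8, -52.2, 150.1]
eef_rot: [0.74, 0.673, -0.0, -0.0]
force: [0.1, 0.1, 0.5]
opening: 0.604
```

```bash
python3 plan.py 609 -52 70 -5.5;  python3 -c "
from h import *
import pickle
p=env.snapshot('wrist'); save(p,'w14',scale=1.5); pickle.dump(p,open('wB.pkl','wb')); save(p,'w15',crop=(190,180,330,290),scale=5)"
```

```text
t22.5 pos [608.8 -52.2 150.1] yaw -5.4 tilt [-0.001  0.   ] open 0.604 j6 -0.01 F [0.1 0.1 0.5]
turn 0.002 rad, then shift x 0.2 y 0.2 z 80.1 | j6 end ~0.01
```

View pics/w14.png

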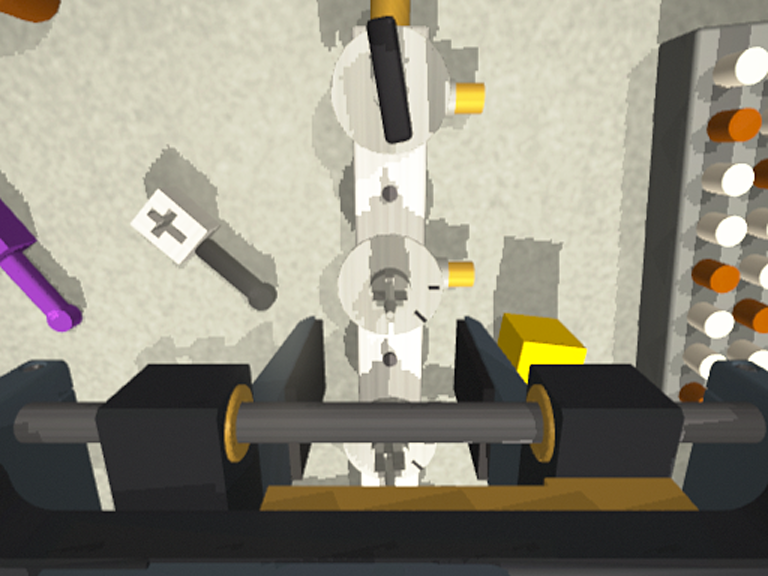

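View pics/w15.png

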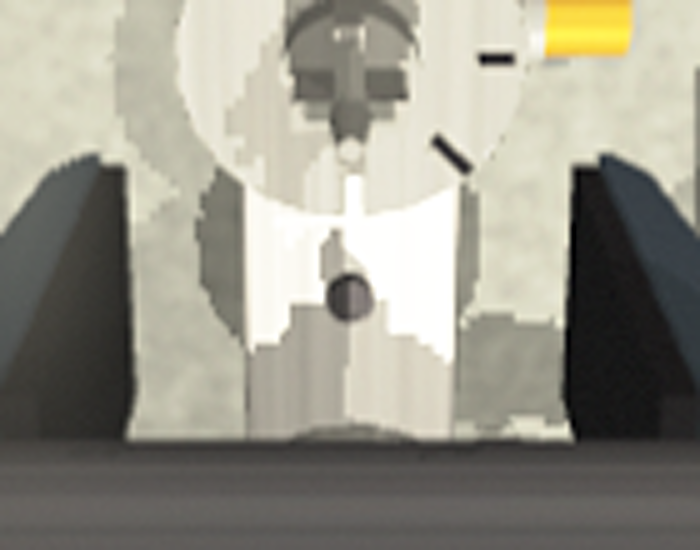

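Run:
```python
from h import *
from plan import pose
import pickle
np.set_printoptions(precision=1,suppress=True)
p=pickle.load(open('wB.pkl','rb')); s,M=pose(); P=s["position"]
for tx in (-16,0,16):
    for ty in (-27.4,27.4): print(tx,ty,proj(p,P+M@np.array([tx,ty,0])))
print("pin",atz(p,(190+350/5-.5,180+152/5-.5),100))
q=atz(p,(190+350/5-.5,180+152/5-.5),100)-P; print("rel tool",M.T@q)
```

```text
-16 -27.4 [219.3 262.1]
-16 27.4 [303.7 262.3]
0 -27.4 [218.4 239.7]
0 27.4 [304.9 240. ]
16 -27.4 [217.4 216.2]
16 27.4 [306.1 216.4]
pin [608.2 -51.7 100. ]
rel tool [ 1.  -1.4 50.9]
```

>>> arm_command(series=[[-0.2,-1,0,30,0],[-0.2,0,0,30,0],[-0.2,0,0,19,0],[0.2,0,0,0,0],[0.8,0,0,0,0],[0.8,0,0,0,0],[0.8,0,0,0,0],[0.8,0,0,0,0],[0.8,0,0,0,0],[0.8,0,0,0,0]], newtons=10)

```text
clock: 23.55
position: [608.8, -54.3, 72.2]
eef_rot: [0.74, 0.672, 0.0, 0.0]
force: [-2.3, -0.2, 5.5]
opening: 0.215
```

```bash
python3 plan.py 609 -53 70 -5.5
```

```text
t23.6 pos [608.8 -54.3  72.2] yaw -5.5 tilt [ 0.001 -0.   ] open 0.215 j6 -0.01 F [-2.3 -0.2  5.5]
turn 0.000 rad, then shift x 1.3 y 0.0 z 2.2 | j6 end ~0.01
```

>>> arm_command(series=[[0.8,0,0,0,0],[0.8,0,0,0,0],[0.8,0,0,0,-0.1],[0.8,0,0,0,-0.1],[0.8,0,0,0,-0.1],[0.8,0,0,0,-0.1],[0.8,0,0,0,0]], newtons=30)

```text
clock: 24.25
position: [609.4, -54.2, 72.2]
eef_rot: [0.591, 0.806, 0.001, 0.001]
force: [-1.0, -0.3, 5.8]
opening: 0.209
```

```bash
python3 plan.py 609 -53 70 17.5; python3 -c "
from h import *
s=env.sense(); print(s['torque'])
p=env.snapshot('wrist'); save(p,'w16',crop=(180,150,340,290),scale=4)"
```

```text
t24.2 pos [609.4 -54.2  72.2] yaw 17.5 tilt [ 0.002 -0.   ] open 0.209 j6 -0.41 F [-1.  -0.3  5.8]
turn -0.000 rad, then shift x 1.3 y 0.0 z 2.2 | j6 end ~-0.39
[-0.02203016  0.29029478 -0.03452237]
```

View pics/w16.png

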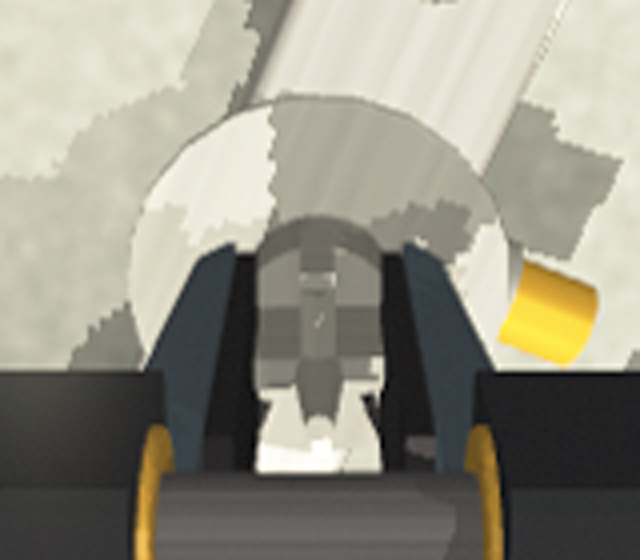

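>>> arm_command(series=[[-0.2,0,0,0,0],[-0.2,0,0,0,0],[-0.2,0,0,0,0],[-0.2,0,0,-30,0],[-0.2,0,0,-40,0],[-0.2,0,0,-40,0.149],[-0.2,0,0,0,0.149],[-0.2,0,0,0,0.149],[-0.2,0,0,0,0.149],[-0.2,0,0,0,0.149]])

```text
clock: 25.3
position: [608.7, -54.2, 180.8]
eef_rot: [0.846, 0.533, -0.0, -0.0]
force: [-0.0, -0.1, -0.1]
opening: 0.6
```

>>> arm_command(series=[[-0.2,0,0,0,0.149],[-0.2,0,0,0,0.149],[-0.2,0,0,0,0.149],[-0.2,0,0,0,0.149],[-0.2,0,0,0,0.149],[-0.2,0,0,0,0.149],[-0.2,0,0,0,0.149],[-0.2,0,0,0,0.149]])

```text
clock: 26.1
position: [608.7, -54.2, 180.6]
eef_rot: [0.999, -0.034, -0.0, -0.0]
force: [-0.2, 0.2, -0.3]
opening: 0.6
```

```bash
python3 plan.py 463 218 150 -93.5
```

```text
t26.1 pos [608.7 -54.2 180.6] yaw -93.9 tilt [-0.  0.] open 0.600 j6 1.53 F [-0.2  0.2 -0.3]
turn -0.007 rad, then shift x -162.1 y -262.8 z 30.6 | j6 end ~2.07
```

>>> arm_command(series=[[-0.2,-15,-26,0,0],[-0.2,-24,-40,0,0],[-0.2,-25,-40,0,0],[-0.2,-25,-40,0,0],[-0.2,-25,-40,10,0],[-0.2,-25,-40,10,0],[-0.2,-23,-37,10,0],[-0.2,0,0,0,0],[-0.2,0,0,0,0]])

```text
clock: 27.0
position: [463.1, 218.9, 150.8]
eef_rot: [1.0, -0.03, -0.0, 0.0]
force: [-0.1, -0.4, 0.6]
opening: 0.599
```

```bash
python3 plan.py 463 218 150 -93.5;  python3 -c "
from h import *
import pickle
p=env.snapshot('wrist'); save(p,'w17',scale=1.5); pickle.dump(p,open('wC.pkl','wb'))"
```

```text
t27.0 pos [463.1 218.9 150.8] yaw -93.4 tilt [-0.    -0.001] open 0.599 j6 2.05 F [-0.1 -0.4  0.6]
turn 0.001 rad, then shift x -0.1 y 0.9 z 0.8 | j6 end ~2.07
```

View pics/w17.png

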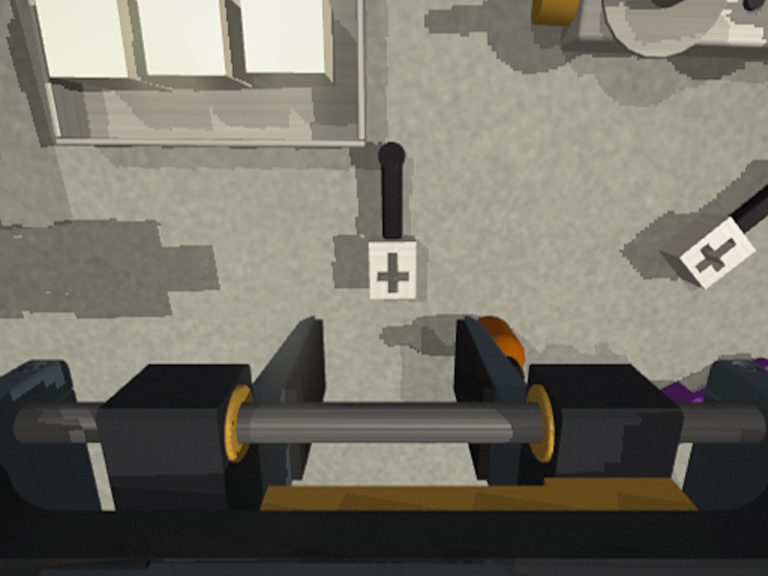

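```bash
cat > wl.py <<'E'
from h import *
from plan import pose
import sys
def tool(p,uv,z,bias=(1.8,2.5)):
    s,M=pose(); return M.T@(atz(p,(uv[0]+bias[0],uv[1]+bias[1]),z)-s["position"])
if __name__=="__main__":
    np.set_printoptions(precision=1,suppress=True)
    name=sys.argv[1]; a,b,c,d=map(int,sys.argv[2:6]); sc=float(sys.argv[6])
    p=env.snapshot('wrist'); save(p,name,crop=(a,b,c,d),scale=sc)
    import pickle; pickle.dump(p,open('w_last.pkl','wb'))
E
python3 - <<'E'
from wl import *
import pickle
from m import rects
np.set_printoptions(precision=1,suppress=True)
p=pickle.load(open('wC.pkl','rb'))
print("raw",tool(p,(262,181.3),26,(0,0)),"cor",tool(p,(262,181.3),26))
for r in rects(p,(235,150,290,210),26,190,60): print(*r)
save(p,'w18',crop=(225,85,295,215),scale=6)
E
```

```text
raw [  0.5   0.5 125.1] cor [ -2.2   2.4 125.1]
[261.3 179.6] [465.4 218.3] [32.2 40.4] 86.86006164550781
```

View pics/w18.png

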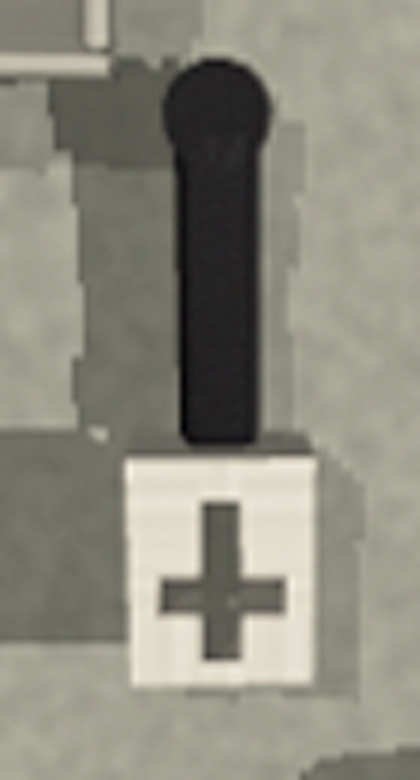

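>>> arm_command(series=[[-0.2,-1.8,1.2,30,0],[-0.2,0,0,45,0],[-0.2,0,0,40,0],[-0.2,0,0,25,0],[-0.2,0,0,5,0],[-0.2,0,0,0,0]], newtons=30)

```text
clock: 27.65
position: [462.4, 216.3, 5.8]
eef_rot: [0.999, -0.032, -0.0, 0.0]
force: [-0.2, 0.3, 0.1]
opening: 0.604
```

```bash
python3 plan.py 463 218 5 -93.2
```

```text
t27.6 pos [462.4 216.3   5.8] yaw -93.7 tilt [-0. -0.] open 0.604 j6 2.05 F [-0.2  0.3  0.1]
turn -0.008 rad, then shift x 0.5 y -1.7 z 0.8 | j6 end ~2.07
```

Close, then lift to 120 mm.

>>> arm_command(series=[[0.8,0,0,0,-0.008],[0.8,0,0,0,0],[0.8,0,0,0,0],[0.8,0,0,0,0],[0.8,0,0,0,0],[0.8,0,0,0,0]], newtons=35)

```text
clock: 28.25
position: [462.4, 217.5, 7.1]
eef_rot: [1.0, -0.027, 0.001, -0.0]
force: [0.8, -2.0, 6.3]
opening: 0.348
```

>>> arm_command(series=[[0.8,0,0,-20,0],[0.8,0,0,-40,0],[0.8,0,0,-45,0],[0.8,0,0,-20,0],[0.8,0,0,0,0],[0.8,0,0,0,0]])

```text
clock: 28.85
position: [460.9, 217.1, 130.5]
eef_rot: [1.0, -0.027, -0.0, 0.0]
force: [-0.6, -0.8, -2.3]
opening: 0.351
```

```bash
python3 plan.py 609 -53.5 135 14.5; python3 wl.py w19 200 90 320 290 4; python3 wl.py w19b 0 0 512 384 1.5
```

```text
t28.9 pos [460.9 217.1 130.5] yaw -93.1 tilt [-0.001 -0.   ] open 0.351 j6 2.04 F [-0.6 -0.8 -2.3]
turn -1.878 rad, then shift x -299.1 y 75.6 z -4.5 | j6 end ~-0.34
```

View pics/w19.png

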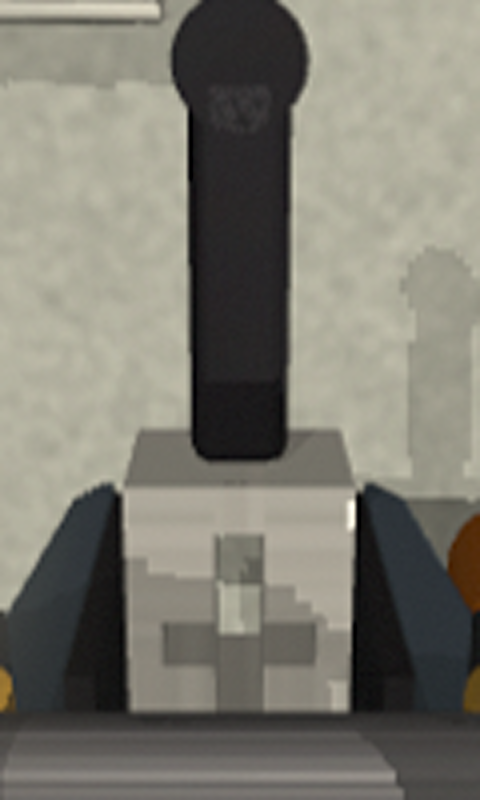

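Run:
```python
from wl import *
import pickle
np.set_printoptions(precision=2,suppress=True)
p=pickle.load(open('w_last.pkl','rb')); s,M=pose(); zt=s["position"][2]+18.9
f=lambda u,v:(200+u/4-.5,90+v/4-.5)
for n,u,v in [("cross",240,642),("front",240,487),("master end",240,536),("slotL",163,642),("slotR",316,642),("edgeL",127,642),("edgeR",352,642)]:
    print(n,tool(p,f(u,v),zt,(0,0)),tool(p,f(u,v),zt))
```

```text
cross [ -0.61  -1.62 -18.9 ] [ -2.22  -0.58 -18.89]
front [ 23.16  -1.65 -18.98] [ 21.69  -0.65 -18.97]
master end [ 15.86  -1.64 -18.96] [ 14.35  -0.63 -18.95]
slotL [ -0.62 -12.67 -18.92] [ -2.22 -11.66 -18.91]
slotR [ -0.61   9.29 -18.88] [ -2.21  10.35 -18.88]
edgeL [ -0.62 -17.83 -18.93] [ -2.22 -16.84 -18.92]
edgeR [ -0.61  14.45 -18.87] [ -2.21  15.53 -18.87]
```

>>> arm_command(series=[[0.8,0,0,-5,-0.1485],[0.8,0,0,0,-0.1485],[0.8,0,0,0,-0.1485],[0.8,0,0,0,-0.1485],[0.8,0,0,0,-0.1485],[0.8,0,0,0,-0.1485],[0.8,0,0,0,-0.1485],[0.8,0,0,0,-0.1485],[0.8,0,0,0,-0.1485],[0.8,0,0,0,-0.1485]])

```text
clock: 29.95
position: [460.6, 216.8, 134.0]
eef_rot: [0.753, 0.658, -0.002, -0.001]
force: [-0.8, 0.4, -1.1]
opening: 0.349
```

>>> arm_command(series=[[0.8,0,0,0,-0.1485],[0.8,0,0,0,-0.1485],[0.8,0,0,0,-0.1485],[0.8,0,0,0,0]])

```text
clock: 30.35
position: [460.6, 216.9, 134.2]
eef_rot: [0.591, 0.806, -0.002, -0.001]
force: [1.2, 0.2, -1.6]
opening: 0.346
```

```bash
python3 plan.py 608.4 -50.7 135 17.5
```

```text
t30.4 pos [460.6 216.9 134.2] yaw 17.5 tilt [-0.003 -0.001] open 0.346 j6 0.11 F [ 1.2  0.2 -1.6]
turn -0.000 rad, then shift x -299.6 y 60.5 z -0.8 | j6 end ~-0.39
```

>>> arm_command(series=[[0.8,-25,5,0,0],[0.8,-40,8,0,0],[0.8,-45,9,0,0],[0.8,-45,9,0,0],[0.8,-45,9,0,0],[0.8,-45,9,0,0],[0.8,-40,8,0,0],[0.8,-14.6,3.5,0,0],[0.8,0,0,0,0],[0.8,0,0,0,0]])

```text
clock: 31.35
position: [608.3, -49.3, 134.9]
eef_rot: [0.592, 0.806, -0.0, -0.001]
force: [0.3, 0.6, -1.2]
opening: 0.351
```

```bash
python3 plan.py 608.4 -50.7 110 17.5; python3 wl.py w20 190 80 330 290 3.8
```

```text
t31.4 pos [608.3 -49.3 134.9] yaw 17.4 tilt [-0.003  0.001] open 0.351 j6 -0.40 F [ 0.3  0.6 -1.2]
turn -0.001 rad, then shift x -1.4 y -0.3 z 24.9 | j6 end ~-0.39
```

View pics/w20.png

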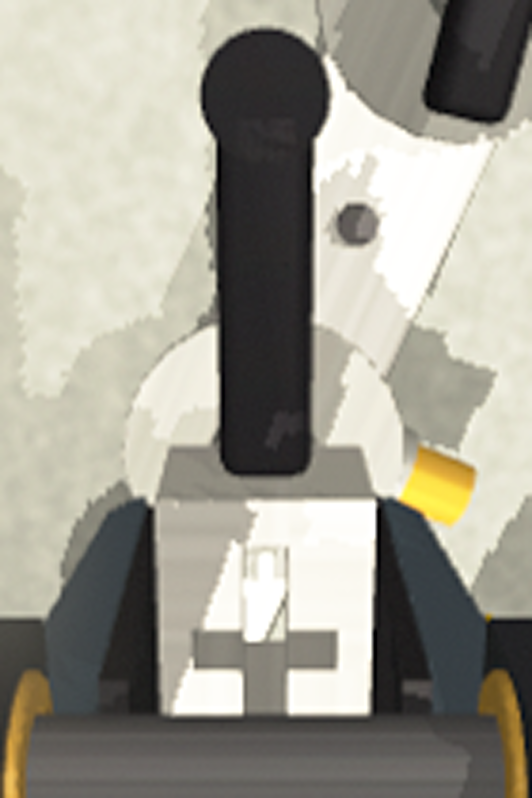

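>>> arm_command(series=[[0.8,-1.4,-0.3,12,0],[0.8,0,0,12,0],[0.8,0,0,5,0],[0.8,0,0,4,0],[0.8,0,0,4,0],[0.8,0,0,0,0]])

```text
clock: 32.0
position: [609.3, -51.6, 98.4]
eef_rot: [0.591, 0.806, -0.0, -0.0]
force: [-0.1, -0.1, -1.6]
opening: 0.345
```

```bash
python3 plan.py 608.4 -50.7 72 17.5; python3 -c "
from h import *
print(env.sense()['torque'])"; python3 wl.py w21 190 80 330 290 3.8
```

```text
t32.0 pos [609.3 -51.6  98.4] yaw 17.5 tilt [-0.001  0.   ] open 0.345 j6 -0.41 F [-0.1 -0.1 -1.6]
turn 0.000 rad, then shift x 1.1 y -0.6 z 26.4 | j6 end ~-0.39
[-0.08454768  0.01020398  0.0328594 ]
```

View pics/w21.png

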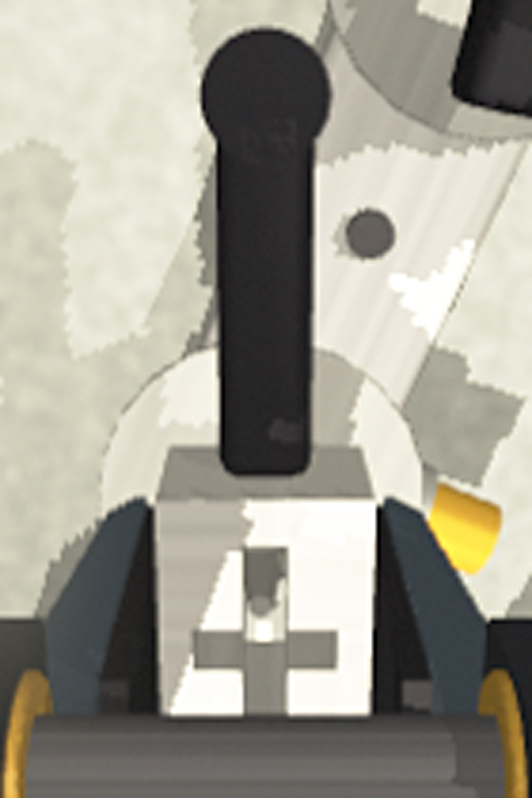

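Run:
```python
from wl import *
import pickle
p=pickle.load(open('w_last.pkl','rb')); s,M=pose(); P=s["position"]
for q in [(-.6,-1.6,-1.6),(1.4,-1.6,-1.6),(3.4,-1.6,-1.6),(-.6,-1.6,-18.9)]:
    u=proj(p,P+M@np.array(q)); print(q,(u+.5-[190,80])*3.8)
save(p,"w22",crop=(235,215,285,275),scale=10)
```

```text
(-0.6, -1.6, -1.6) [257.22009048 614.8018698 ]
(1.4, -1.6, -1.6) [257.20767294 603.82709334]
(3.4, -1.6, -1.6) [257.19517785 592.7837752 ]
(-0.6, -1.6, -18.9) [256.41734152 666.95730468]
```

View pics/w22.png

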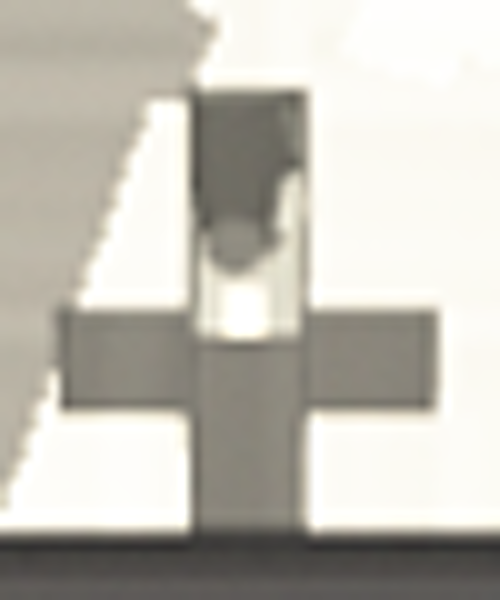

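Run:
```python
from wl import *
import pickle
np.set_printoptions(precision=2,suppress=True)
p=pickle.load(open('w_last.pkl','rb')); s,M=pose(); P=s["position"]; print(P)
print(tool(p,(259.5,250.5),P[2]+18.9,(0,0)))
T=p["world_to_cam"]; c=-T[:3,:3].T@T[:3,3]; print("cam rel tool",M.T@(c-P), M.T@T[:3,:3].T)
q=env.snapshot("wrist"); s,M=pose(); P=s["position"]; T=q["world_to_cam"]; c=-T[:3,:3].T@T[:3,3]; print(P,"cam rel tool",M.T@(c-P))
```

```text
[609.53 -51.67  98.81]
[  2.29  -0.16 -18.9 ]
cam rel tool [  84.37   -0.33 -170.8 ] [[ 0.    0.96  0.29]
 [ 1.   -0.   -0.  ]
 [ 0.    0.29 -0.96]]
[609.74 -51.71  99.09] cam rel tool [  84.33   -0.31 -170.93]
```

Run:
```python
from wl import *
import pickle
np.set_printoptions(precision=2,suppress=True)
for i in range(3):
    q=env.snapshot("wrist"); s,M=pose(); P=s["position"]; T=q["world_to_cam"]; c=-T[:3,:3].T@T[:3,3]; print(s["clock"],P,"cam rel tool",M.T@(c-P),"F",s["force"],"jv",s["qvel"])
pickle.dump(q,open('w_last.pkl','wb'))
P0=P
b=tool(q,(259.5,250.5),P[2]+18.9,(0,0)); print(b)
u=proj(q,P+M@np.array([b[0],b[1],-(100-P[2])])); print("pred pin px w22",(u+.5-[235,215])*10)
u=proj(q,P+M@np.array([b[0]-2,b[1],-(100-P[2])])); print("pred pin px w22",(u+.5-[235,215])*10)
save(q,"w23",crop=(235,215,285,275),scale=10)
```

```text
32.15 [609.79 -51.74  99.24] cam rel tool [  84.28   -0.23 -171.06] F [ 0.17 -0.28 -1.27] jv [-0. -0. -0. -0. -0. -0.]
32.2 [609.82 -51.75  99.32] cam rel tool [  84.25   -0.19 -171.13] F [ 0.21 -0.73 -0.68] jv [ 0. -0.  0. -0.  0. -0.]
32.25 [609.8  -51.76  99.3 ] cam rel tool [  84.25   -0.18 -171.22] F [-0.11 -0.79 -2.1 ] jv [-0.  0.  0. -0.  0. -0.]
[  1.88   0.09 -18.9 ]
pred pin px w22 [249.66 220.14]
pred pin px w22 [249.62 248.91]
```

View pics/w23.png

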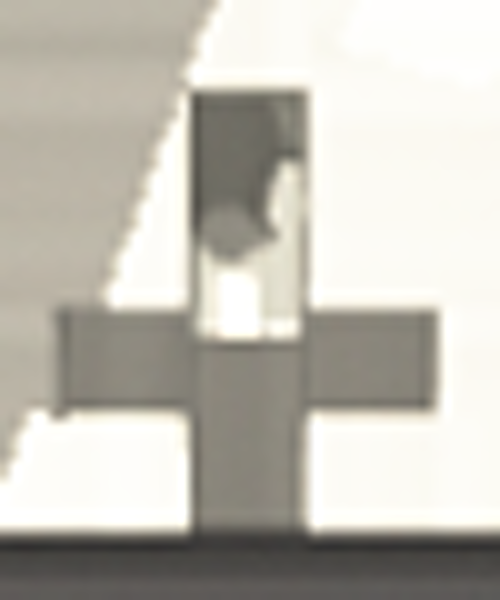

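>>> arm_command(series=[[0.8,-0.9,-1.0,3,0],[0.8,0,0,0,0],[0.8,0,0,0,0],[0.8,0,0,0,0],[0.8,0,0,0,0]])

```text
clock: 32.75
position: [608.9, -52.8, 96.0]
eef_rot: [0.591, 0.806, 0.0, 0.0]
force: [0.6, 0.9, -0.9]
opening: 0.347
```

```bash
cat > see.py <<'E'
from wl import *
import pickle,sys
np.set_printoptions(precision=2,suppress=True)
off=float(sys.argv[2]); br=(float(sys.argv[3]),float(sys.argv[4]))
q=env.snapshot("wrist"); s,M=pose(); P=s["position"]
print(s["clock"],P,"F",s["force"],"tq",s["torque"],"open",s["opening"])
b=tool(q,br,P[2]+26-off,(0,0)); print("bore",b)
u=proj(q,P+M@np.array([b[0],b[1],-(100-P[2])])); print("pred pin px x10",(u+.5-[235,215])*10)
save(q,sys.argv[1],crop=(235,215,285,275),scale=10)
pickle.dump(q,open('w_last.pkl','wb'))
E
python3 see.py w24 7.1 259.5 250.5
```

```text
32.8 [608.9  -52.81  95.99] F [-0.02 -0.31 -1.39] tq [-0.08 -0.04  0.02] open 0.34523719565065625
bore [  1.87   0.07 -18.9 ]
pred pin px x10 [249.72 243.59]
```

View pics/w24.png

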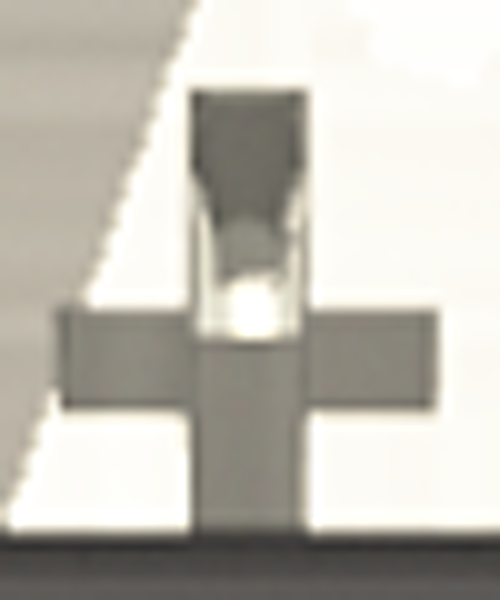

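>>> arm_command(series=[[0.8,0,0,2,0],[0.8,0,0,2,0],[0.8,0,0,2,0],[0.8,0,0,0,0],[0.8,0,0,0,0],[0.8,0,0,0,0]])

```text
clock: 33.4
position: [608.9, -52.8, 90.0]
eef_rot: [0.591, 0.806, 0.0, 0.0]
force: [0.1, -0.2, -1.4]
opening: 0.348
```

```bash
python3 see.py w25 7.1 259.5 250.5
```

```text
33.45 [608.96 -52.83  90.03] F [ 0.58  0.31 -0.84] tq [-0.06  0.03 -0.02] open 0.34850175564845054
bore [  1.93   0.02 -18.9 ]
pred pin px x10 [249.84 287.95]
```

View pics/w25.png

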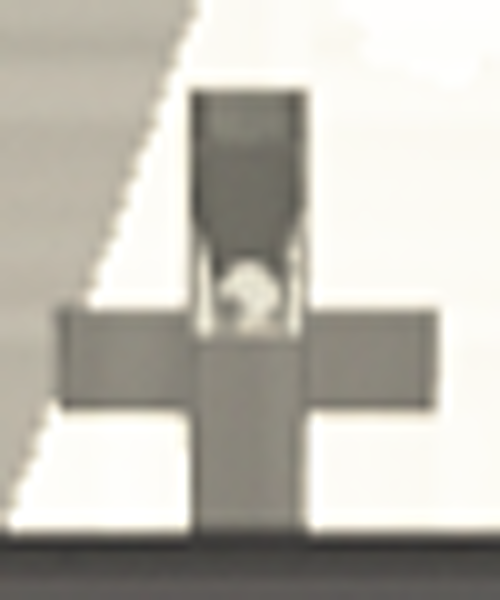

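>>> arm_command(series=[[0.8,0,0,2,0],[0.8,0,0,2,0],[0.8,0,0,2,0],[0.8,0,0,0,0],[0.8,0,0,0,0]])

```text
clock: 33.95
position: [608.8, -52.8, 83.8]
eef_rot: [0.591, 0.806, 0.0, -0.0]
force: [0.5, 0.1, -2.3]
opening: 0.35
```

>>> arm_command(series=[[0.8,0,0,3,0],[0.8,0,0,3,0],[0.8,0,0,3,0],[0.8,0,0,2,0],[0.8,0,0,0,0],[0.8,0,0,0,0],[0.8,0,0,0,0]])

```text
clock: 34.65
position: [608.9, -52.8, 73.1]
eef_rot: [0.591, 0.806, 0.0, 0.0]
force: [0.3, 0.4, -0.7]
opening: 0.346
```

```bash
python3 see.py w26 7.1 259.5 250.5
```

```text
34.7 [608.96 -52.8   73.07] F [ 0.35  0.07 -0.85] tq [-0.07  0.02  0.06] open 0.34857078758826165
bore [  1.87   0.04 -18.9 ]
pred pin px x10 [250.16 431.26]
```

View pics/w26.png

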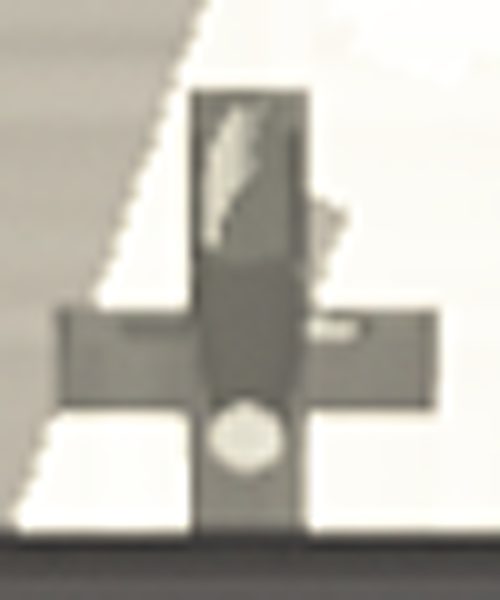

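>>> arm_command(series=[[0.8,0,0,1,0],[0.8,0,0,1,0],[0.8,0,0,0,0],[0.8,0,0,0,0]])

```text
clock: 35.1
position: [609.1, -52.8, 72.1]
eef_rot: [0.591, 0.806, 0.0, 0.0]
force: [-2.2, 0.6, 5.0]
opening: 0.352
```

>>> arm_command(series=[[0.8,0,0,0,-0.11],[0.8,0,0,0,-0.11],[0.8,0,0,0,-0.11],[0.8,0,0,0,-0.1],[0.8,0,0,0,0],[0.8,0,0,0,0]])

```text
clock: 35.7
position: [609.0, -52.8, 72.1]
eef_rot: [0.406, 0.914, 0.0, 0.0]
force: [-1.4, 1.1, 4.7]
opening: 0.348
```

```bash
python3 see.py w27 7.1 259.5 250.5; python3 plan.py 609 -52.8 72 43; python3 wl.py w28 130 80 390 290 3
```

```text
35.75 [609.06 -52.76  72.13] F [-1.96 -0.12  5.51] tq [-0.01  0.35  0.  ] open 0.34957435081895194
bore [  1.75   0.85 -18.9 ]
pred pin px x10 [250.19 440.1 ]
t35.8 pos [609.1 -52.8  72.1] yaw 42.1 tilt [0.001 0.   ] open 0.350 j6 -0.84 F [-2.  -0.1  5.5]
turn -0.015 rad, then shift x 0.0 y -0.1 z 0.1 | j6 end ~-0.84
```

View pics/w28.png

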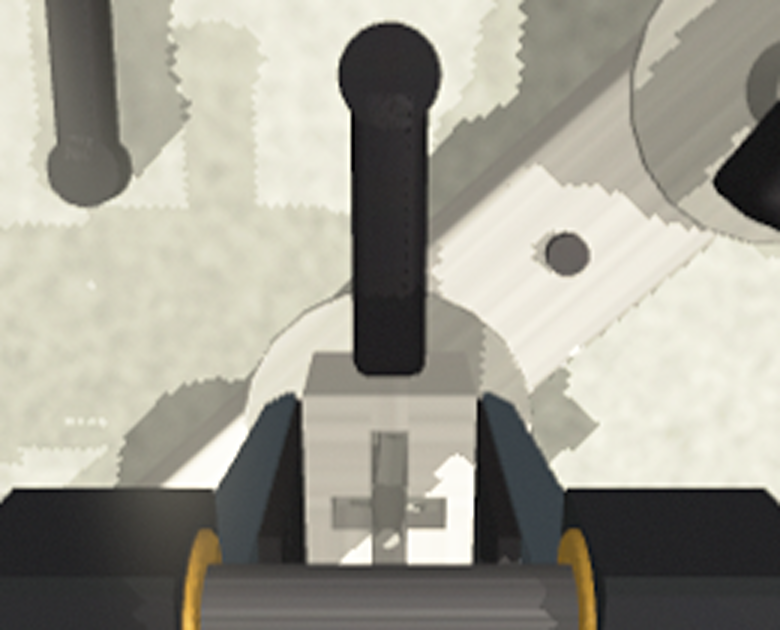

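>>> arm_command(series=[[-0.2,0,0,0,0],[-0.2,0,0,0,0],[-0.2,0,0,0,0],[-0.2,0,0,-20,0],[-0.2,0,0,-45,0],[-0.2,0,0,-45,0],[-0.2,0,0,-10,0],[-0.2,0,0,0,0],[-0.2,0,0,0,0]])

```text
clock: 36.7
position: [608.0, -52.7, 189.5]
eef_rot: [0.406, 0.914, -0.0, -0.001]
force: [-0.2, 0.2, -1.0]
opening: 0.598
```

```bash
python3 plan.py 466 -5 150 -140; python3 wl.py w29 190 100 330 280 4
```

```text
t36.7 pos [608.  -52.7 189.5] yaw 42.1 tilt [-0.002  0.   ] open 0.598 j6 -0.84 F [-0.2  0.2 -1. ]
turn -3.104 rad, then shift x -127.8 y 78.1 z 39.5 | j6 end ~2.43
```

View pics/w29.png

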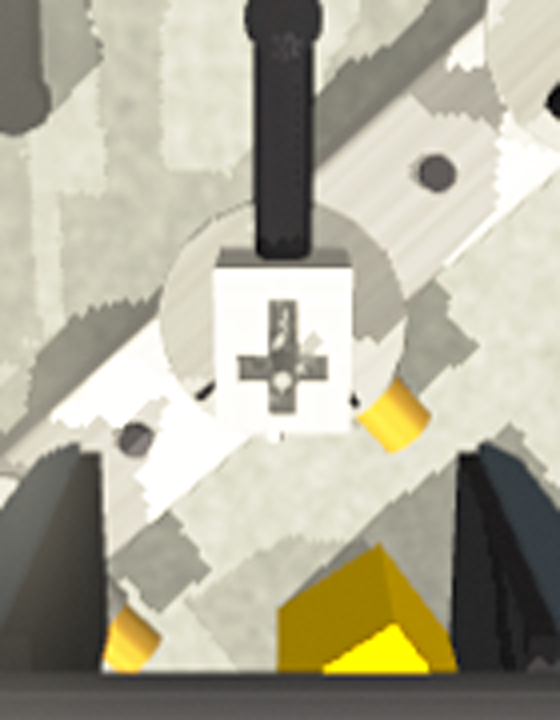

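>>> arm_command(series=[[-0.2,0,0,0,0.149],[-0.2,0,0,0,0.149],[-0.2,0,0,0,0.149],[-0.2,0,0,0,0.149],[-0.2,0,0,0,0.149],[-0.2,0,0,0,0.149],[-0.2,0,0,0,0.149],[-0.2,0,0,0,0.149],[-0.2,0,0,0,0.149],[-0.2,0,0,0,0.149]])

```text
clock: 37.75
position: [607.7, -52.7, 188.4]
eef_rot: [0.919, 0.394, -0.002, -0.001]
force: [0.4, 0.2, 0.4]
opening: 0.601
```

>>> arm_command(series=[[-0.2,0,0,0,0.149],[-0.2,0,0,0,0.149],[-0.2,0,0,0,0.149],[-0.2,0,0,0,0.149],[-0.2,0,0,0,0.149],[-0.2,0,0,0,0.149],[-0.2,0,0,0,0.149],[-0.2,0,0,0,0.149],[-0.2,0,0,0,0.149],[-0.2,0,0,0,0.149]])

```text
clock: 38.75
position: [607.7, -52.7, 188.4]
eef_rot: [0.943, -0.333, -0.002, 0.0]
force: [-0.2, 0.6, -0.5]
opening: 0.598
```

>>> arm_command(series=[[-0.2,0,0,0,0.149],[-0.2,0,0,0,0.05],[-0.2,0,0,0,0],[-0.2,0,0,0,0]])

```text
clock: 39.15
position: [608.2, -52.8, 189.3]
eef_rot: [0.907, -0.422, -0.001, 0.0]
force: [-0.4, 0.4, 0.2]
opening: 0.603
```

```bash
python3 plan.py 466 -5 150 -140; python3 wl.py w30 190 100 330 280 4
```

```text
t39.1 pos [608.2 -52.8 189.3] yaw -139.9 tilt [-0.003  0.   ] open 0.603 j6 2.34 F [-0.4  0.4  0.2]
turn 0.001 rad, then shift x -128.0 y 78.2 z 39.3 | j6 end ~2.43
```

View pics/w30.png

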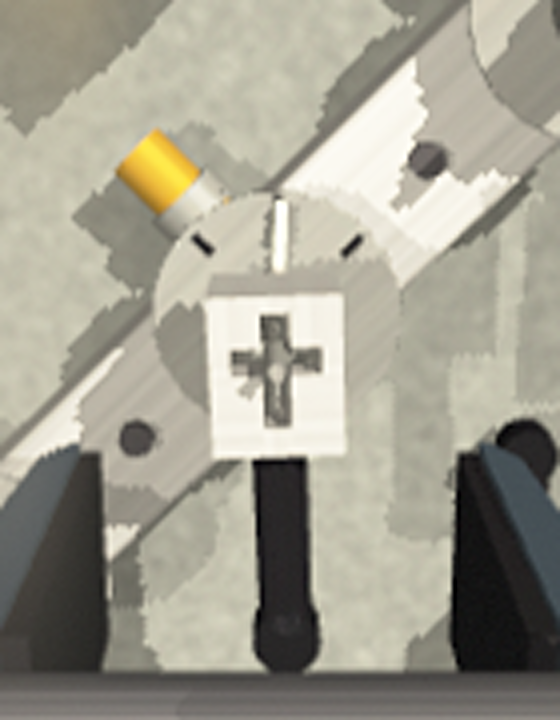

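```bash
python3 -c "
from h import *
import pickle
p=pickle.load(open('w_last.pkl','rb')); save(p,'w31',crop=(225,140,295,185),scale=11)"
```

```text
(no output)
```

View pics/w31.png

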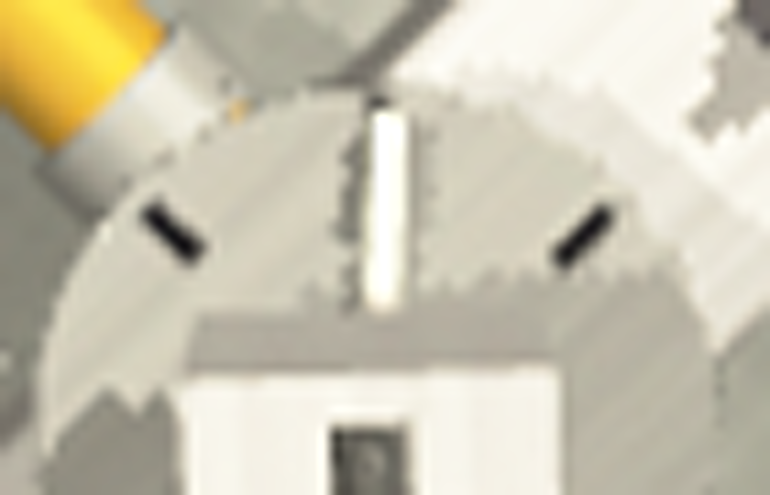

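>>> arm_command(series=[[-0.2,0,0,30,-0.035],[-0.2,0,0,40,0],[-0.2,0,0,35,0],[-0.2,0,0,10,0],[-0.2,0,0,0,0],[0.8,0,0,0,0],[0.8,0,0,0,0],[0.8,0,0,0,0],[0.8,0,0,0,0],[0.8,0,0,0,0]], newtons=30)

```text
clock: 40.2
position: [609.6, -53.2, 77.6]
eef_rot: [0.914, -0.407, 0.001, -0.0]
force: [-1.6, -1.5, 5.9]
opening: 0.35
```

```bash
python3 plan.py 609 -52.8 74 -135.5
```

```text
t40.2 pos [609.6 -53.2  77.6] yaw -138.0 tilt [ 0.003 -0.001] open 0.350 j6 2.30 F [-1.6 -1.5  5.9]
turn -0.044 rad, then shift x -0.7 y 0.2 z 3.6 | j6 end ~2.28
```

>>> arm_command(series=[[0.8,0,0,0,-0.02],[0.8,0,0,0,-0.02],[0.8,0,0,0,0],[0.8,0,0,0,0],[-0.2,0,0,0,0],[-0.2,0,0,0,0],[-0.2,0,0,0,0],[-0.2,0,0,-30,0],[-0.2,0,0,-45,0],[-0.2,0,0,-36,0]])

```text
clock: 41.2
position: [609.1, -52.8, 188.5]
eef_rot: [0.922, -0.388, 0.0, -0.0]
force: [1.2, -0.8, 0.1]
opening: 0.601
```

>>> arm_command(series=[[-0.2,0,0,0,0],[-0.2,0,0,0,0]])

```text
clock: 41.4
position: [609.0, -52.8, 187.5]
eef_rot: [0.922, -0.388, 0.001, -0.0]
force: [-0.7, -0.1, -0.7]
opening: 0.603
```

```bash
python3 plan.py 466 -5 150 -140; python3 wl.py w32 225 140 295 185 11
```

```text
t41.4 pos [609.  -52.8 187.5] yaw -135.7 tilt [0.001 0.   ] open 0.603 j6 2.26 F [-0.7 -0.1 -0.7]
turn 0.075 rad, then shift x -128.5 y 78.8 z 37.5 | j6 end ~2.43
```

View pics/w32.png

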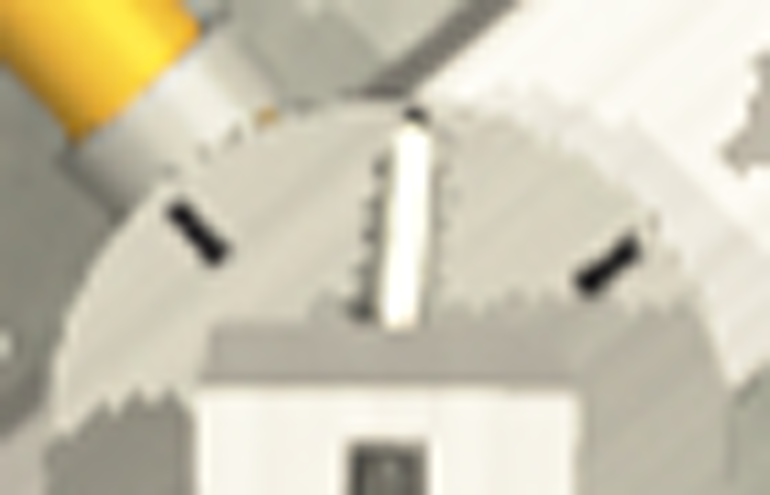

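```bash
python3 plan.py 463 -1.6 150 -139.3
```

```text
t41.5 pos [608.2 -52.7 186.1] yaw -135.7 tilt [-0.002  0.   ] open 0.597 j6 2.26 F [-0.1 -0.1 -0.4]
turn 0.063 rad, then shift x -133.4 y 76.8 z 36.1 | j6 end ~2.43
```

>>> arm_command(series=[[-0.2,0,0,0,0.063],[-0.2,-25,15,6,0],[-0.2,-38,21,10,0],[-0.2,-40,23,10,0],[-0.2,-30,18,10,0],[-0.2,0,0,0,0],[-0.2,0,0,0,0],[-0.2,0,0,0,0]])

```text
clock: 42.25
position: [464.8, -2.3, 150.7]
eef_rot: [0.909, -0.417, 0.0, -0.0]
force: [1.0, 1.0, 0.4]
opening: 0.599
```

```bash
python3 plan.py 463 -1.6 150 -139.3; python3 wl.py w33 0 0 512 384 1.5
python3 - <<'E'
from wl import *
import pickle
from m import rects
np.set_printoptions(precision=1,suppress=True)
p=pickle.load(open('w_last.pkl','rb'))
for r in rects(p,(225,140,300,215),26,190,60): print(*r)
E
```

```text
t42.2 pos [464.8  -2.3 150.7] yaw -139.3 tilt [ 0. -0.] open 0.599 j6 2.40 F [1.  1.  0.4]
turn -0.000 rad, then shift x -1.7 y 0.9 z 0.7 | j6 end ~2.43
[260.9 177.2] [465.3  -6.4] [80.1 79.6] 40.746299743652344
```

View pics/w33.png

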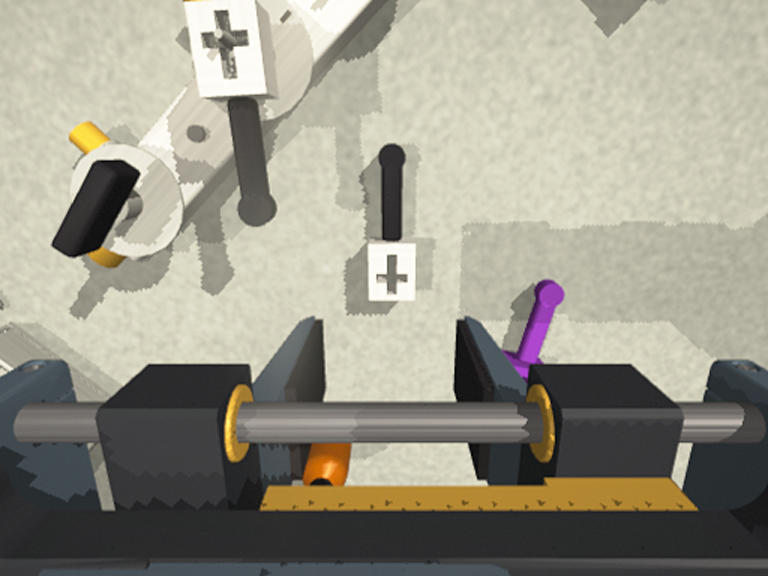

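>>> arm_command(series=[[-0.2,-1.5,0.9,30,0],[-0.2,0,0,45,0],[-0.2,0,0,40,0],[-0.2,0,0,25,0],[-0.2,0,0,5,0],[-0.2,0,0,0,0],[0.8,0,0,0,0],[0.8,0,0,0,0],[0.8,0,0,0,0]], newtons=35)

```text
clock: 43.2
position: [463.1, -1.6, 7.1]
eef_rot: [0.909, -0.417, 0.001, -0.001]
force: [-0.0, 0.5, 0.6]
opening: 0.367
```

>>> arm_command(series=[[0.8,0,0,0,0],[0.8,0,0,0,0],[0.8,0,0,0,0],[0.8,0,0,0,0]])

```text
clock: 43.6
position: [462.9, -1.7, 7.0]
eef_rot: [0.909, -0.417, 0.001, -0.0]
force: [-1.1, -0.1, 7.6]
opening: 0.348
```

```bash
python3 plan.py 463 -1.6 5 -139.3
```

```text
t43.6 pos [462.9  -1.7   7. ] yaw -139.3 tilt [ 0.002 -0.   ] open 0.348 j6 2.40 F [-1.1 -0.1  7.6]
turn -0.000 rad, then shift x -0.0 y -0.1 z 2.0 | j6 end ~2.43
```

>>> arm_command(series=[[0.8,0,0,-20,0],[0.8,0,0,-40,0],[0.8,0,0,-45,0],[0.8,0,0,-25,-0.1447],[0.8,0,0,0,-0.1447],[0.8,0,0,0,-0.1447],[0.8,0,0,0,-0.1447],[0.8,0,0,0,-0.1447],[0.8,0,0,0,-0.1447],[0.8,0,0,0,-0.1447]])

```text
clock: 44.6
position: [461.6, -1.6, 135.8]
eef_rot: [0.997, 0.079, -0.0, -0.0]
force: [0.1, 1.3, -2.2]
opening: 0.35
```

>>> arm_command(series=[[0.8,0,0,0,-0.1447],[0.8,0,0,0,-0.1447],[0.8,0,0,0,-0.1447],[0.8,0,0,0,-0.1447],[0.8,0,0,0,-0.1447],[0.8,0,0,0,-0.1447],[0.8,0,0,0,-0.1447],[0.8,0,0,0,-0.1447],[0.8,0,0,0,-0.1447],[0.8,0,0,0,-0.1447]])

```text
clock: 45.6
position: [461.6, -1.6, 135.8]
eef_rot: [0.695, 0.719, -0.0, -0.0]
force: [0.2, 0.3, -1.1]
opening: 0.351
```

```bash
python3 plan.py 598.2 -167.5 135 1.6; python3 wl.py w34 200 90 320 290 4
```

```text
t45.6 pos [461.6  -1.6 135.8] yaw 2.0 tilt [-0.001  0.   ] open 0.351 j6 -0.06 F [ 0.2  0.3 -1.1]
turn 0.006 rad, then shift x -169.7 y 131.9 z 0.8 | j6 end ~-0.30
```

View pics/w34.png

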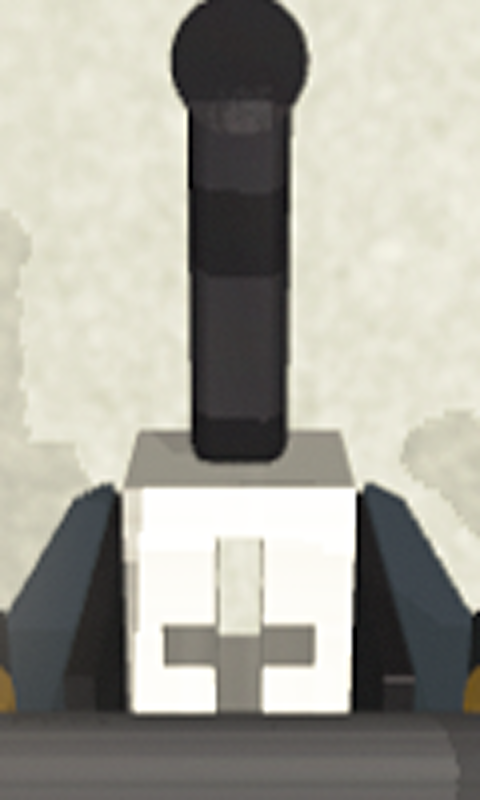

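>>> arm_command(series=[[0.8,-20,15,0,0.006],[0.8,-33,26,0,0],[0.8,-35,28,0,0],[0.8,-35,27,0,0],[0.8,-31,24,0,0],[0.8,-15.6,12,0,0],[0.8,0,0,0,0],[0.8,0,0,0,0],[0.8,0,0,0,0]])

```text
clock: 46.55
position: [596.9, -167.0, 135.8]
eef_rot: [0.699, 0.715, -0.0, -0.001]
force: [0.5, -0.6, -1.2]
opening: 0.349
```

```bash
python3 plan.py 598.1 -167.3 135 1.6; python3 wl.py w35 190 80 330 290 3.8
```

```text
t46.5 pos [ 596.9 -167.   135.8] yaw 1.3 tilt [-0.001  0.001] open 0.349 j6 -0.31 F [ 0.5 -0.6 -1.2]
turn -0.006 rad, then shift x -0.3 y 1.2 z 0.8 | j6 end ~-0.30
```

View pics/w35.png

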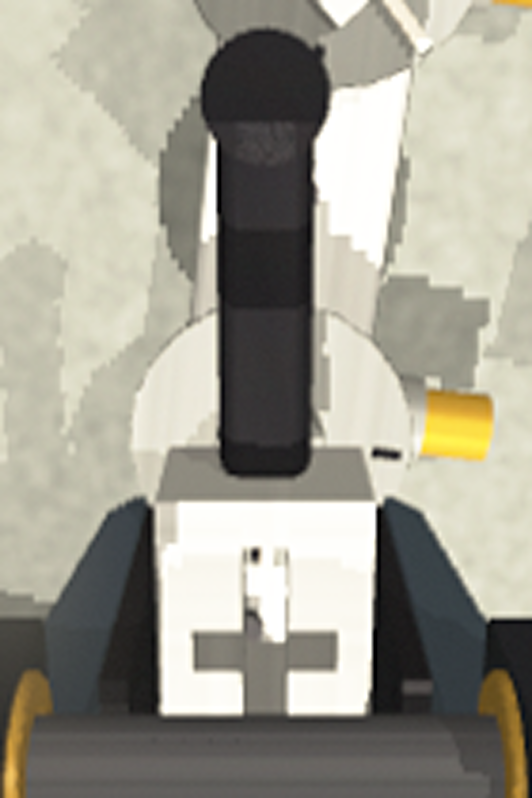

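>>> arm_command(series=[[0.8,-0.3,1.2,12,-0.006],[0.8,0,0,12,0],[0.8,0,0,5,0],[0.8,0,0,4,0],[0.8,0,0,4,0],[0.8,0,0,0,0],[0.8,0,0,0,0],[0.8,0,0,0,0],[0.8,0,0,0,0]])

```text
clock: 47.5
position: [599.4, -168.5, 99.3]
eef_rot: [0.697, 0.717, 0.0, 0.0]
force: [0.0, -0.3, -2.5]
opening: 0.348
```

```bash
python3 see.py w36 7.0 259.5 251.0; python3 plan.py 598.1 -167.3 96 1.6
```

```text
47.55 [ 599.34 -168.48   99.23] F [ 0.51  0.39 -1.25] tq [-0.08  0.04  0.01] open 0.34421538289666204
bore [  1.48  -0.4  -19.  ]
pred pin px x10 [249.63 224.52]
t47.5 pos [ 599.3 -168.5   99.2] yaw 1.6 tilt [ 0.001 -0.   ] open 0.344 j6 -0.32 F [ 0.5  0.4 -1.3]
turn 0.000 rad, then shift x 1.2 y -1.2 z 3.2 | j6 end ~-0.30
```

View pics/w36.png

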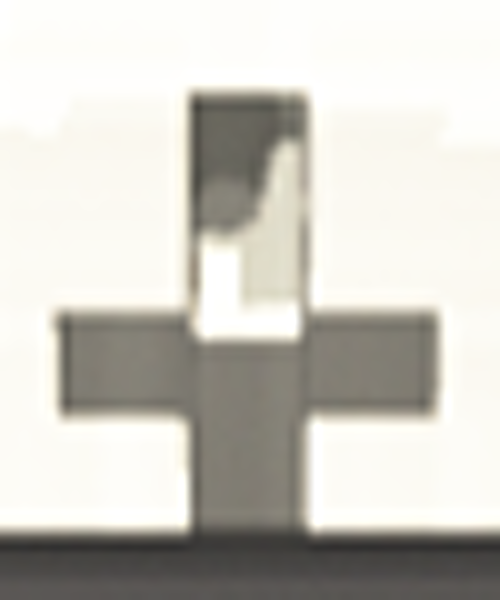

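>>> arm_command(series=[[0.8,1.2,-1.4,3,0],[0.8,0,0,0,0],[0.8,0,0,0,0],[0.8,0,0,0,0],[0.8,0,0,0,0]])

```text
clock: 48.05
position: [597.8, -167.3, 96.0]
eef_rot: [0.697, 0.717, 0.0, 0.0]
force: [-0.2, -0.3, -2.1]
opening: 0.348
```

```bash
python3 see.py w37 7.0 259.5 250.7; python3 plan.py 598.1 -167.3 96 1.6
```

```text
48.1 [ 597.82 -167.29   95.99] F [-0.41 -0.55 -0.51] tq [-0.12  0.07  0.01] open 0.35016586497583657
bore [  1.75  -0.45 -19.  ]
pred pin px x10 [249.74 244.67]
t48.1 pos [ 597.8 -167.3   96. ] yaw 1.6 tilt [0. 0.] open 0.350 j6 -0.32 F [-0.4 -0.5 -0.5]
turn 0.000 rad, then shift x -0.0 y 0.3 z -0.0 | j6 end ~-0.30
```

View pics/w37.png

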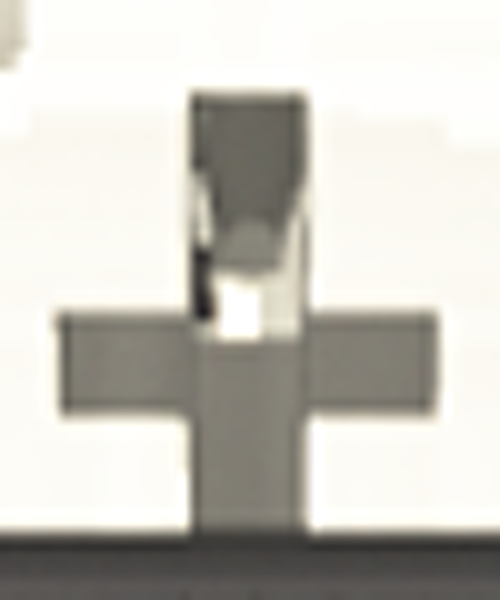

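>>> arm_command(series=[[0.8,0,0,2,0.035],[0.8,0,0,2,0],[0.8,0,0,2,0],[0.8,0,0,0,0],[0.8,0,0,0,0],[0.8,0,0,0,0]])

```text
clock: 48.7
position: [597.8, -167.3, 90.0]
eef_rot: [0.709, 0.705, 0.0, 0.0]
force: [0.8, -0.4, -1.5]
opening: 0.347
```

```bash
python3 see.py w38 7.0 259.5 250.7
```

```text
48.75 [ 597.85 -167.24   90.02] F [ 0.94  0.89 -2.45] tq [-0.09  0.07  0.05] open 0.35144021078181265
bore [  1.68  -0.54 -19.  ]
pred pin px x10 [249.84 289.11]
```

View pics/w38.png

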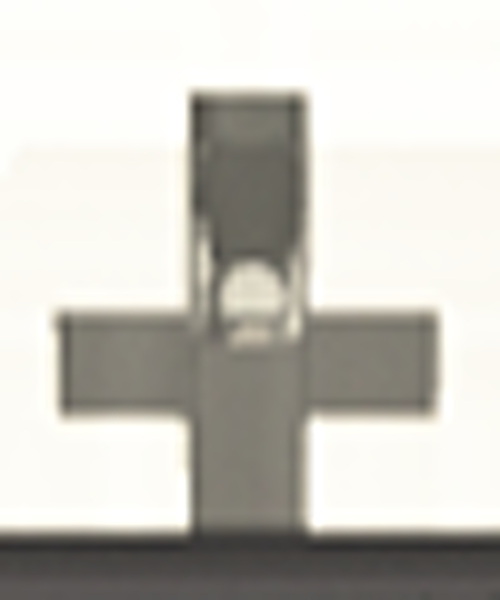

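Aligned (pin at 250,290). Continue down.

>>> arm_command(series=[[0.8,0,0,2,0],[0.8,0,0,2,0],[0.8,0,0,2,0],[0.8,0,0,0,0],[0.8,0,0,0,0]])

```text
clock: 49.25
position: [597.7, -167.2, 83.8]
eef_rot: [0.709, 0.705, -0.0, -0.0]
force: [-0.5, -0.5, -2.3]
opening: 0.347
```

>>> arm_command(series=[[0.8,0,0,3,0],[0.8,0,0,3,0],[0.8,0,0,3,0],[0.8,0,0,2,0],[0.8,0,0,0,0],[0.8,0,0,0,0]])

```text
clock: 49.85
position: [597.8, -167.2, 72.9]
eef_rot: [0.709, 0.705, 0.0, -0.0]
force: [0.8, 0.2, -0.9]
opening: 0.349
```

>>> arm_command(series=[[0.8,0,0,1,0],[0.8,0,0,1,0],[0.8,0,0,0,0],[0.8,0,0,0,0]])

```text
clock: 50.25
position: [598.0, -167.3, 72.0]
eef_rot: [0.709, 0.705, 0.0, 0.0]
force: [-1.8, 0.9, 5.6]
opening: 0.353
```

```bash
python3 see.py w39 7.0 259.5 250.7; python3 plan.py 598 -167.3 72 44.2
```

```text
50.3 [ 598.01 -167.33   72.03] F [-1.55  0.67  4.67] tq [ 0.02  0.4  -0.03] open 0.34663385277445535
bore [  1.72  -0.53 -19.  ]
pred pin px x10 [250.18 442.23]
t50.3 pos [ 598.  -167.3   72. ] yaw -0.4 tilt [ 0.001 -0.   ] open 0.347 j6 -0.28 F [-1.5  0.7  4.7]
turn -0.778 rad, then shift x 0.0 y 0.0 z 0.0 | j6 end ~-1.04
```

View pics/w39.png

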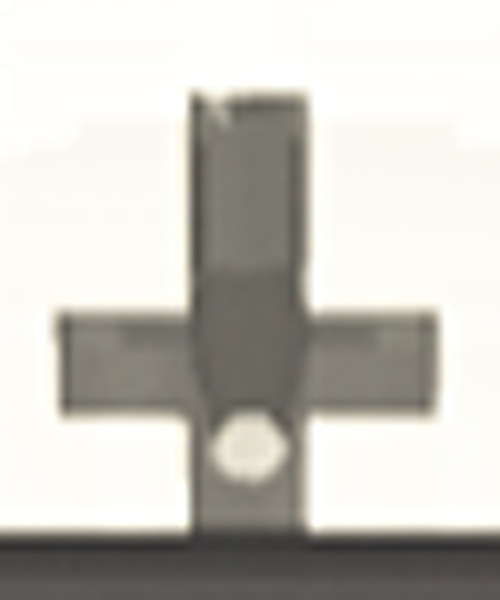

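>>> arm_command(series=[[0.8,0,0,0,-0.11],[0.8,0,0,0,-0.11],[0.8,0,0,0,-0.11],[0.8,0,0,0,-0.11],[0.8,0,0,0,-0.11],[0.8,0,0,0,-0.11],[0.8,0,0,0,-0.115],[0.8,0,0,0,0],[0.8,0,0,0,0],[0.8,0,0,0,0]])

```text
clock: 51.3
position: [598.1, -167.2, 72.0]
eef_rot: [0.39, 0.921, 0.0, 0.001]
force: [-1.4, 1.3, 5.3]
opening: 0.346
```

```bash
python3 see.py w40 7.0 259.5 250.7; python3 plan.py 598 -167.3 72 44.2
```

```text
51.35 [ 598.15 -167.26   72.03] F [-1.06  0.17  6.15] tq [0.08 0.31 0.04] open 0.3464476932859753
bore [  1.69   0.92 -19.  ]
pred pin px x10 [250.18 442.21]
t51.4 pos [ 598.1 -167.3   72. ] yaw 44.0 tilt [ 0.001 -0.   ] open 0.346 j6 -1.06 F [-1.1  0.2  6.2]
turn -0.003 rad, then shift x 0.1 y -0.1 z 0.0 | j6 end ~-1.04
```

>>> arm_command(series=[[-0.2,0,0,0,0],[-0.2,0,0,0,0],[-0.2,0,0,0,0],[-0.2,0,0,-20,0],[-0.2,0,0,-45,0],[-0.2,0,0,-45,0],[-0.2,0,0,-10,0.149],[-0.2,0,0,0,0.149],[-0.2,0,0,0,0.149],[-0.2,0,0,0,0.149]])

```text
clock: 52.35
position: [597.7, -167.2, 190.9]
eef_rot: [0.646, 0.763, 0.0, -0.0]
force: [-0.5, -0.6, 0.3]
opening: 0.602
```

```bash
python3 plan.py 598 -167.3 187 -135.7; python3 wl.py w41 0 0 512 384 1.5
```

```text
t52.4 pos [ 597.7 -167.2  190.9] yaw 9.5 tilt [0. 0.] open 0.602 j6 -0.46 F [-0.5 -0.6  0.3]
turn 2.535 rad, then shift x 0.2 y -0.2 z 3.9 | j6 end ~2.10
```

View pics/w41.png

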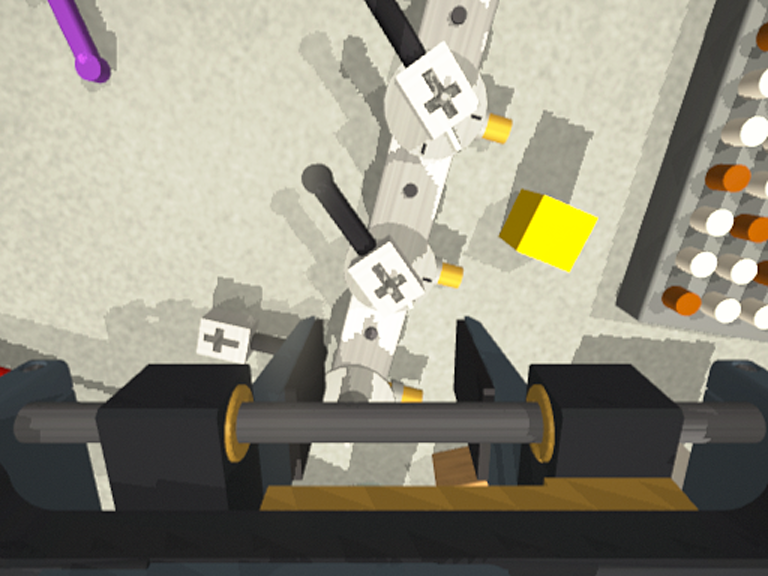

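>>> arm_command(series=[[-0.2,0,0,0,0.149],[-0.2,0,0,0,0.149],[-0.2,0,0,0,0.149],[-0.2,0,0,0,0.149],[-0.2,0,0,0,0.149],[-0.2,0,0,0,0.149],[-0.2,0,0,0,0.149],[-0.2,0,0,0,0.149],[-0.2,0,0,0,0.149],[-0.2,0,0,0,0.149]])

```text
clock: 53.4
position: [597.7, -167.3, 190.6]
eef_rot: [0.992, 0.125, -0.0, -0.0]
force: [-0.3, -0.2, -0.5]
opening: 0.6
```

>>> arm_command(series=[[-0.2,0,0,0,0.149],[-0.2,0,0,0,0.149],[-0.2,0,0,0,0.025],[-0.2,0,0,0,0],[-0.2,0,0,0,0]])

```text
clock: 53.9
position: [597.7, -167.2, 190.8]
eef_rot: [0.999, -0.033, -0.0, -0.0]
force: [0.3, 0.3, 0.6]
opening: 0.603
```

```bash
python3 plan.py 470 -255.5 150 -94.4; python3 wl.py w42 215 110 315 210 7
```

```text
t53.9 pos [ 597.7 -167.2  190.8] yaw -93.8 tilt [-0.  0.] open 0.603 j6 1.35 F [0.3 0.3 0.6]
turn 0.010 rad, then shift x -120.6 y 97.8 z 40.8 | j6 end ~1.15
```

View pics/w42.png

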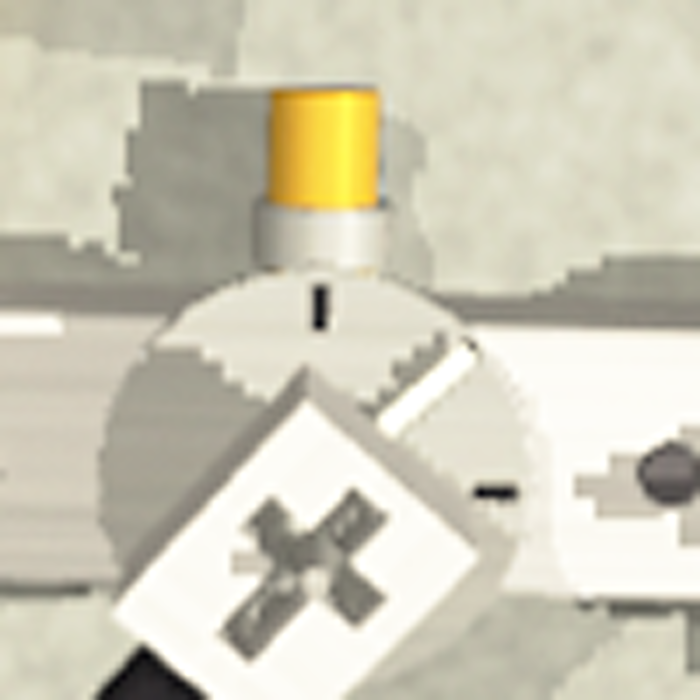

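>>> arm_command(series=[[-0.2,-20,17,6,0.01],[-0.2,-35,28,10,0],[-0.2,-37,30,12,0],[-0.2,-28,23,12,0],[-0.2,0,0,0,0],[-0.2,0,0,0,0],[-0.2,0,0,0,0]])

```text
clock: 54.65
position: [471.8, -255.5, 151.5]
eef_rot: [0.999, -0.039, 0.001, 0.0]
force: [-0.2, -0.6, -0.2]
opening: 0.6
```

```bash
python3 plan.py 470.8 -255.7 150 -94.4; python3 wl.py w43 0 0 512 384 1.5
python3 - <<'E'
from wl import *
import pickle
from m import rects
np.set_printoptions(precision=1,suppress=True)
p=pickle.load(open('w_last.pkl','rb'))
for r in rects(p,(225,140,300,212),26,200,60): print(*r)
t=env.snapshot("top")
for r in rects(t,(315,200,345,230),26,130): print(*r)
E
```

```text
t54.6 pos [ 471.8 -255.5  151.5] yaw -94.5 tilt [ 0.002 -0.   ] open 0.600 j6 1.13 F [-0.2 -0.6 -0.2]
turn -0.002 rad, then shift x -0.9 y 0.3 z 1.5 | j6 end ~1.15
[270.3 182.5] [ 477.8 -257.3] [80.1 76.4] 85.54084014892578
[230.2 149. ] [ 508.8 -227.9] [12.9 19. ] 85.54209899902344
```

View pics/w43.png

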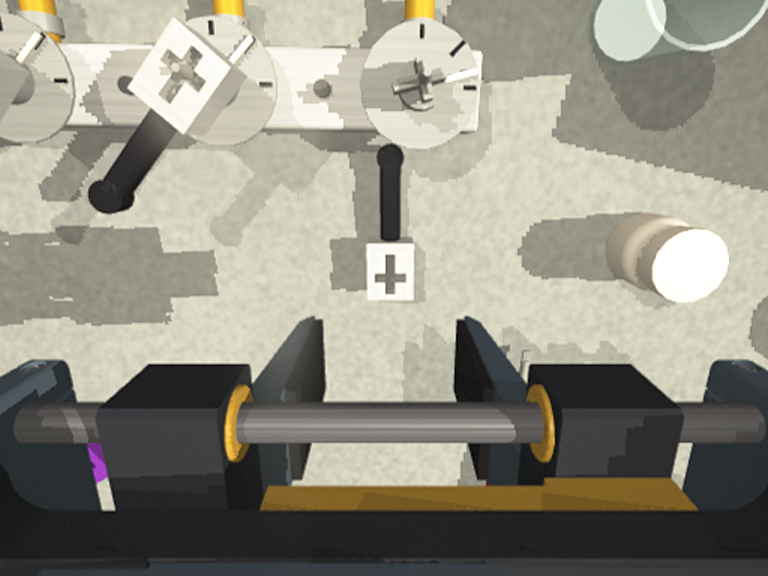

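>>> arm_command(series=[[-0.2,-0.9,0.3,30,0],[-0.2,0,0,45,0],[-0.2,0,0,40,0],[-0.2,0,0,26,0],[-0.2,0,0,5,0],[-0.2,0,0,0,0],[0.8,0,0,0,0],[0.8,0,0,0,0],[0.8,0,0,0,0],[0.8,0,0,0,0]], newtons=35)

```text
clock: 55.75
position: [470.3, -256.2, 6.2]
eef_rot: [0.999, -0.04, 0.001, 0.0]
force: [-0.5, 0.6, 5.2]
opening: 0.348
```

>>> arm_command(series=[[0.8,0,0,0,0],[0.8,0,0,0,0],[0.8,0,0,0,0]])

```text
clock: 56.05
position: [470.4, -256.2, 6.2]
eef_rot: [0.999, -0.04, 0.001, 0.0]
force: [0.1, 0.8, 6.3]
opening: 0.35
```

```bash
python3 plan.py 470.8 -255.7 5 -94.4
python3 - <<'E'
import pickle
from h import *
p=pickle.load(open('w_last.pkl','rb')); save(p,'w44',crop=(235,5,335,105),scale=6)
E
```

```text
t56.0 pos [ 470.4 -256.2    6.2] yaw -94.6 tilt [ 0.002 -0.001] open 0.350 j6 1.13 F [0.1 0.8 6.3]
turn -0.003 rad, then shift x 0.4 y -0.5 z 1.2 | j6 end ~1.15
```

View pics/w44.png

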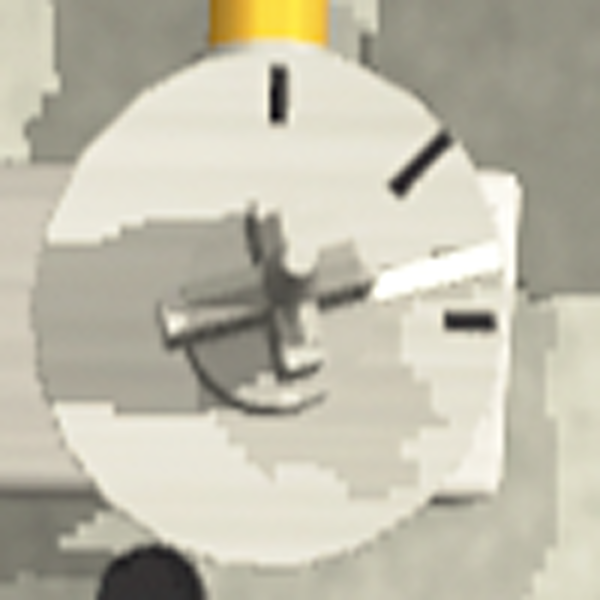

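>>> arm_command(series=[[0.8,0,0,-20,0],[0.8,0,0,-40,0],[0.8,0,0,-45,-0.1412],[0.8,0,0,-25,-0.1412],[0.8,0,0,0,-0.1412],[0.8,0,0,0,-0.1412],[0.8,0,0,0,-0.1412],[0.8,0,0,0,-0.1412],[0.8,0,0,0,-0.1412],[0.8,0,0,0,-0.1412]])

```text
clock: 57.05
position: [469.1, -255.6, 134.7]
eef_rot: [0.864, 0.504, -0.0, -0.0]
force: [0.8, -0.5, -1.3]
opening: 0.348
```

>>> arm_command(series=[[0.8,0,0,0,-0.1412],[0.8,0,0,0,-0.1412],[0.8,0,0,0,-0.1412],[0.8,0,0,0,-0.1412],[0.8,0,0,0,-0.1412],[0.8,0,0,0,0],[0.8,0,0,0,0]])

```text
clock: 57.75
position: [469.3, -255.7, 134.8]
eef_rot: [0.64, 0.768, 0.0, -0.0]
force: [-0.0, 0.3, -2.1]
opening: 0.349
```

```bash
python3 plan.py 587.2 -281.8 135 10.6
```

```text
t57.8 pos [ 469.3 -255.7  134.8] yaw 10.4 tilt [-0.  0.] open 0.349 j6 -0.70 F [-0.   0.3 -2.1]
turn -0.003 rad, then shift x -47.3 y 111.1 z -0.2 | j6 end ~-0.63
```

>>> arm_command(series=[[0.8,-10,24,0,-0.003],[0.8,-16,37,0,0],[0.8,-15,34,0,0],[0.8,-6.3,16.1,0,0],[0.8,0,0,0,0],[0.8,0,0,0,0],[0.8,0,0,0,0],[0.8,0,0,0,0]])

```text
clock: 58.55
position: [586.5, -281.4, 135.1]
eef_rot: [0.638, 0.77, -0.0, -0.0]
force: [-0.2, -0.4, -0.9]
opening: 0.347
```

```bash
python3 plan.py 587.2 -281.8 98 10.6; python3 wl.py w45 190 80 330 290 3.8
```

```text
t58.5 pos [ 586.5 -281.4  135.1] yaw 10.7 tilt [-0.001  0.   ] open 0.347 j6 -0.65 F [-0.2 -0.4 -0.9]
turn 0.002 rad, then shift x -0.5 y 0.6 z 37.1 | j6 end ~-0.63
```

View pics/w45.png

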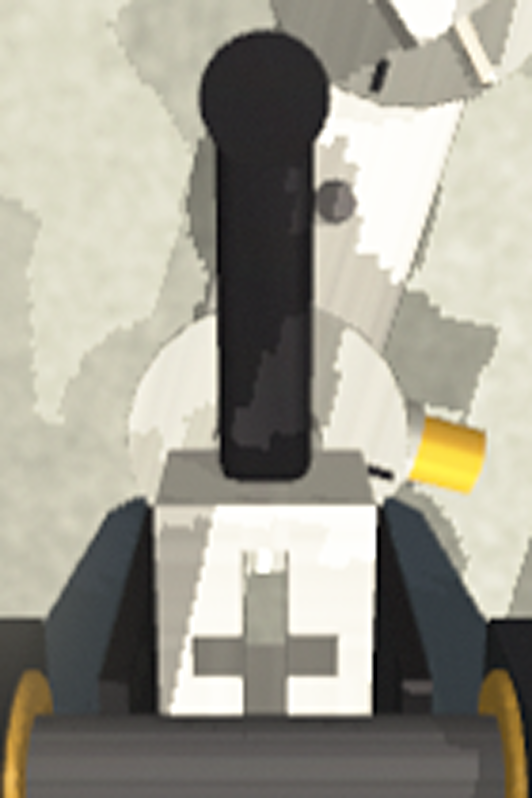

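>>> arm_command(series=[[0.8,1.0,-0.6,12,0],[0.8,0,0,12,0],[0.8,0,0,5,0],[0.8,0,0,4,0],[0.8,0,0,4,0],[0.8,0,0,0,0],[0.8,0,0,0,0],[0.8,0,0,0,0],[0.8,0,0,0,0]])

```text
clock: 59.5
position: [587.0, -280.8, 98.3]
eef_rot: [0.638, 0.77, 0.0, 0.0]
force: [0.1, -0.2, -1.3]
opening: 0.353
```

```bash
python3 see.py w46 6.2 259.5 252; python3 plan.py 587.2 -281.8 96 10.6
```

```text
59.55 [ 586.91 -280.78   98.23] F [-0.11  0.97 -1.31] tq [-0.05  0.04 -0.02] open 0.3461522025252244
bore [  1.33  -0.12 -19.8 ]
pred pin px x10 [249.65 234.41]
t59.5 pos [ 586.9 -280.8   98.2] yaw 10.8 tilt [ 0.001 -0.   ] open 0.346 j6 -0.65 F [-0.1  1.  -1.3]
turn 0.003 rad, then shift x -1.1 y 0.1 z 2.2 | j6 end ~-0.63
```

View pics/w46.png

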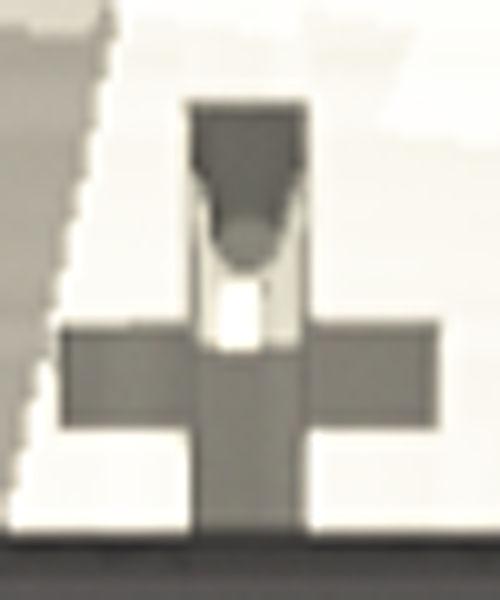

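>>> arm_command(series=[[0.8,-0.6,-0.2,2,0.03],[0.8,0,0,3,0],[0.8,0,0,3,0],[0.8,0,0,0,0],[0.8,0,0,0,0],[0.8,0,0,0,0]])

```text
clock: 60.15
position: [586.8, -281.4, 90.0]
eef_rot: [0.649, 0.761, 0.0, 0.0]
force: [0.5, 0.1, -1.4]
opening: 0.35
```

```bash
python3 see.py w47 6.2 259.5 252; python3 plan.py 587.2 -281.8 96 10.6
```

```text
60.2 [ 586.76 -281.38   90.  ] F [-0.37  0.49 -1.84] tq [-0.12 -0.04 -0.03] open 0.3475835557070366
bore [  1.43  -0.24 -19.8 ]
pred pin px x10 [249.82 295.16]
t60.2 pos [ 586.8 -281.4   90. ] yaw 9.1 tilt [ 0. -0.] open 0.348 j6 -0.62 F [-0.4  0.5 -1.8]
turn -0.027 rad, then shift x -0.5 y 0.4 z -6.0 | j6 end ~-0.63
```

View pics/w47.png

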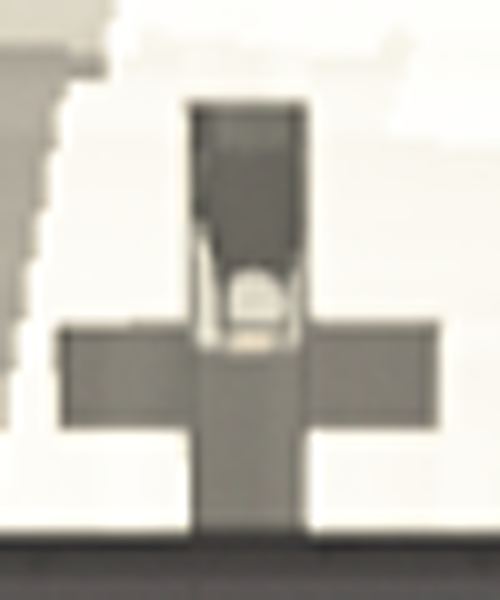

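>>> arm_command(series=[[0.8,0,0.3,2,0],[0.8,0,0,2,0],[0.8,0,0,2,0],[0.8,0,0,0,0],[0.8,0,0,0,0]])

```text
clock: 60.7
position: [586.9, -281.2, 83.8]
eef_rot: [0.649, 0.761, 0.0, -0.0]
force: [-0.3, 0.6, -1.1]
opening: 0.346
```

>>> arm_command(series=[[0.8,0,0,3,0],[0.8,0,0,3,0],[0.8,0,0,3,0],[0.8,0,0,3,0],[0.8,0,0,0,0],[0.8,0,0,0,0],[0.8,0,0,0,0]])

```text
clock: 61.4
position: [587.0, -281.3, 71.9]
eef_rot: [0.649, 0.761, 0.0, -0.0]
force: [-0.7, -0.2, 0.3]
opening: 0.347
```

>>> arm_command(series=[[0.8,0,0,1,0],[0.8,0,0,1,0],[0.8,0,0,0,0],[0.8,0,0,0,0]])

```text
clock: 61.8
position: [587.1, -281.4, 71.2]
eef_rot: [0.649, 0.761, 0.0, 0.0]
force: [-2.2, 0.0, 5.1]
opening: 0.345
```

```bash
python3 see.py w48 6.2 259.5 252; python3 plan.py 587.2 -281.8 71 44.2
```

```text
61.85 [ 587.11 -281.36   71.15] F [-2.1   1.09  5.21] tq [ 0.1   0.37 -0.02] open 0.3464953441143768
bore [  1.38  -0.21 -19.8 ]
pred pin px x10 [250.19 456.96]
t61.9 pos [ 587.1 -281.4   71.2] yaw 9.1 tilt [ 0.001 -0.   ] open 0.346 j6 -0.62 F [-2.1  1.1  5.2]
turn -0.613 rad, then shift x -0.4 y -0.2 z 0.2 | j6 end ~-1.22
```

View pics/w48.png

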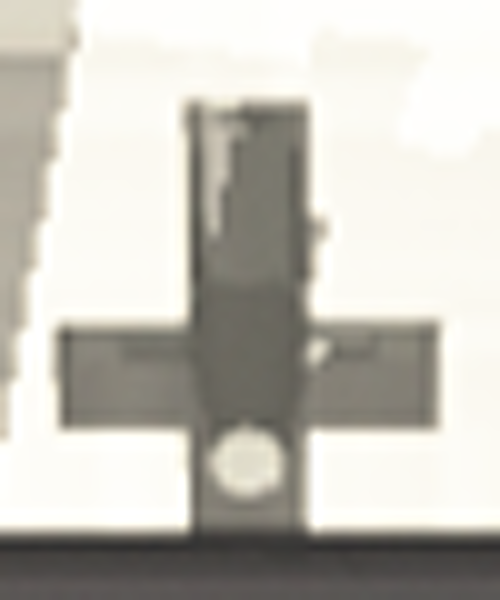

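>>> arm_command(series=[[0.8,0,0,0,-0.102],[0.8,0,0,0,-0.102],[0.8,0,0,0,-0.102],[0.8,0,0,0,-0.102],[0.8,0,0,0,-0.102],[0.8,0,0,0,-0.104],[0.8,0,0,0,0],[0.8,0,0,0,0],[0.8,0,0,0,0]])

```text
clock: 62.75
position: [587.1, -281.4, 71.1]
eef_rot: [0.389, 0.921, -0.0, 0.0]
force: [-2.2, 0.0, 5.4]
opening: 0.347
```

```bash
python3 see.py w49 6.2 259.5 252; python3 plan.py 587.2 -281.8 71 44.2
```

```text
62.8 [ 587.07 -281.48   71.16] F [-2.01 -0.07  4.5 ] tq [0.1  0.38 0.02] open 0.349456905389741
bore [  1.29   0.93 -19.8 ]
pred pin px x10 [250.18 456.92]
t62.8 pos [ 587.1 -281.5   71.2] yaw 44.2 tilt [ 0.001 -0.001] open 0.349 j6 -1.24 F [-2.  -0.1  4.5]
turn 0.001 rad, then shift x -0.3 y -0.1 z 0.2 | j6 end ~-1.22
```

>>> arm_command(series=[[-0.2,0,0,0,0],[-0.2,0,0,0,0],[-0.2,0,0,0,0],[-0.2,0,0,-20,0],[-0.2,0,0,-45,0],[-0.2,0,0,-45,0],[-0.2,0,0,-10,0.149],[-0.2,0,0,0,0.149],[-0.2,0,0,0,0.149],[-0.2,0,0,0,0.149]])

```text
clock: 63.8
position: [586.9, -281.3, 189.8]
eef_rot: [0.645, 0.765, 0.0, -0.0]
force: [-0.4, 0.3, 0.2]
opening: 0.6
```

>>> arm_command(series=[[-0.2,0,0,0,0.149],[-0.2,0,0,0,0.149],[-0.2,0,0,0,0.149],[-0.2,0,0,0,0.149],[-0.2,0,0,0,0.149],[-0.2,0,0,0,0.149],[-0.2,0,0,0,0.149],[-0.2,0,0,0,0.149],[-0.2,0,0,0,0.149],[-0.2,0,0,0,0.149]])

```text
clock: 64.8
position: [586.9, -281.2, 189.6]
eef_rot: [0.992, 0.125, -0.0, -0.0]
force: [0.2, 0.2, -0.3]
opening: 0.601
```

>>> arm_command(series=[[-0.2,0,0,0,0.149],[-0.2,0,0,0,0.149],[-0.2,0,0,0,0.149],[-0.2,0,0,0,0.149],[-0.2,0,0,0,0.149],[-0.2,0,0,0,0.149],[-0.2,0,0,0,0],[-0.2,0,0,0,0]])

```text
clock: 65.6
position: [586.9, -281.3, 189.7]
eef_rot: [0.95, -0.312, -0.0, -0.0]
force: [0.0, 0.2, -0.6]
opening: 0.599
```

```bash
python3 plan.py 587 -281.4 187 -135.7; python3 wl.py w50 225 130 295 195 10;python3 wl.py w51 0 0 512 384 1.5
```

```text
t65.6 pos [ 586.9 -281.3  189.7] yaw -126.3 tilt [-0.  0.] open 0.599 j6 1.74 F [ 0.   0.2 -0.6]
turn 0.164 rad, then shift x 0.1 y 0.1 z 2.7 | j6 end ~1.92
```

View pics/w50.png

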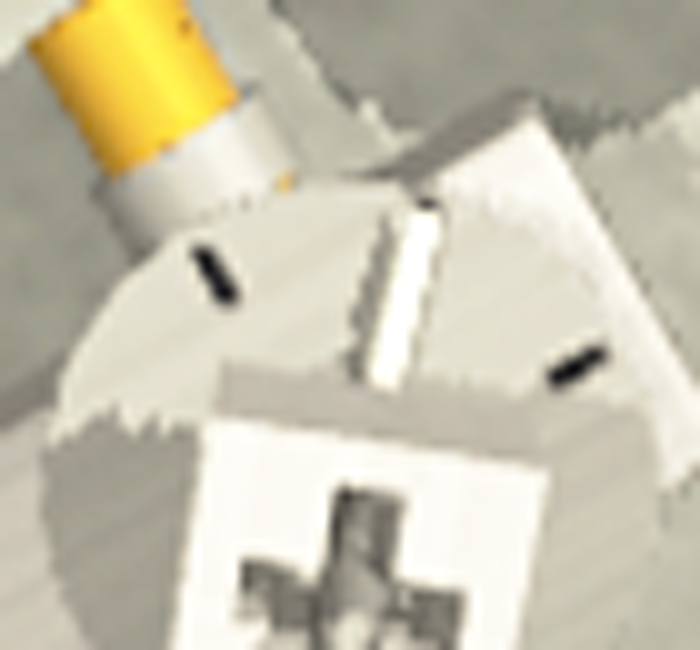

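View pics/w51.png

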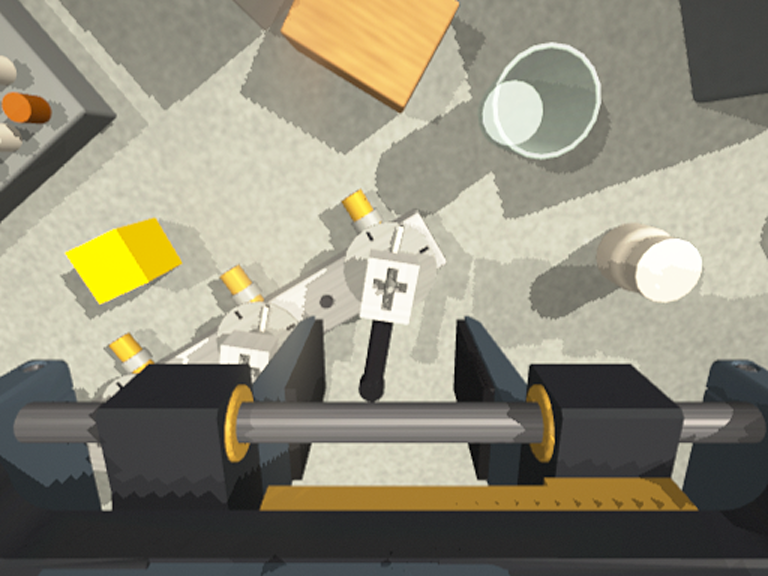

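>>> arm_command(series=[[-0.2,0,0,0,-0.1405],[-0.2,0,0,0,-0.1405],[-0.2,0,0,0,-0.1405],[-0.2,0,0,0,-0.1405],[-0.2,0,0,0,-0.1405],[-0.2,0,0,0,-0.1405],[-0.2,0,0,0,-0.1405],[-0.2,0,0,0,-0.1405],[-0.2,0,0,0,-0.1405],[-0.2,0,0,0,-0.1405]])

```text
clock: 66.7
position: [587.0, -281.3, 189.9]
eef_rot: [0.926, 0.378, 0.0, -0.0]
force: [-0.7, 0.0, 0.2]
opening: 0.599
```

>>> arm_command(series=[[-0.2,0,0,0,-0.1405],[-0.2,0,0,0,-0.1405],[-0.2,0,0,0,-0.1405],[-0.2,0,0,0,-0.1405],[-0.2,0,0,0,-0.1405],[-0.2,0,0,0,-0.1405],[-0.2,0,0,0,0]])

```text
clock: 67.4
position: [587.0, -281.3, 189.9]
eef_rot: [0.692, 0.721, 0.0, 0.0]
force: [-0.7, 0.2, -0.3]
opening: 0.597
```

```bash
python3 plan.py 619.8 61.6 187 2.5
```

```text
t67.4 pos [ 587.  -281.3  189.9] yaw 2.3 tilt [0. 0.] open 0.597 j6 -0.51 F [-0.7  0.2 -0.3]
turn -0.003 rad, then shift x 341.2 y 47.8 z 2.9 | j6 end ~0.06
```

>>> arm_command(series=[[-0.2,32,4.5,0,0],[-0.2,45,6.3,0,0],[-0.2,45,6.3,0,0],[-0.2,45,6.3,0,0],[-0.2,45,6.3,0,0],[-0.2,45,6.3,0,0],[-0.2,45,6.3,0,0],[-0.2,39.2,5.5,0,0],[-0.2,0,0,0,0],[-0.2,0,0,0,0]])

```text
clock: 68.4
position: [621.0, 62.1, 189.8]
eef_rot: [0.693, 0.721, -0.0, 0.0]
force: [-0.3, -0.6, -0.1]
opening: 0.601
```

>>> arm_command(series=[[-0.2,0,0,0,0],[-0.2,0,0,0,0]])

```text
clock: 68.6
position: [621.0, 60.1, 190.0]
eef_rot: [0.694, 0.72, -0.0, 0.0]
force: [0.0, 0.4, -0.5]
opening: 0.6
```

```bash
python3 plan.py 619.8 61.6 71 2.5;python3 wl.py w52 0 0 512 384 1.5
```

```text
t68.6 pos [621.   60.1 190. ] yaw 2.2 tilt [-0. -0.] open 0.600 j6 0.04 F [ 0.   0.4 -0.5]
turn -0.006 rad, then shift x 1.6 y -1.2 z 119.0 | j6 end ~0.06
```

View pics/w52.png

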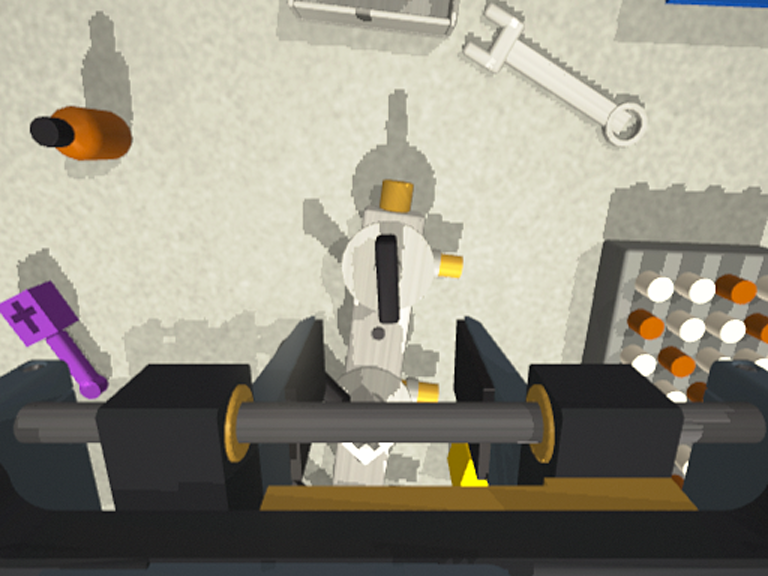

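Run:
```python
import pickle
from wl import *
np.set_printoptions(precision=1,suppress=True)
p=pickle.load(open('w_last.pkl','rb')); save(p,'w53',crop=(215,130,305,225),scale=6.5)
t=env.snapshot("top"); save(t,'t53',crop=(180,120,270,190),scale=8); pickle.dump(t,open('top3.pkl','wb'))
```

```text
(no output)
```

View pics/w53.png

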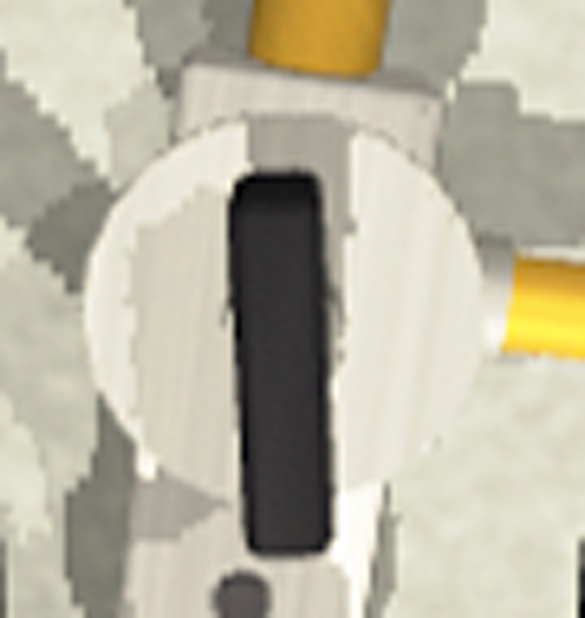

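View pics/t53.png

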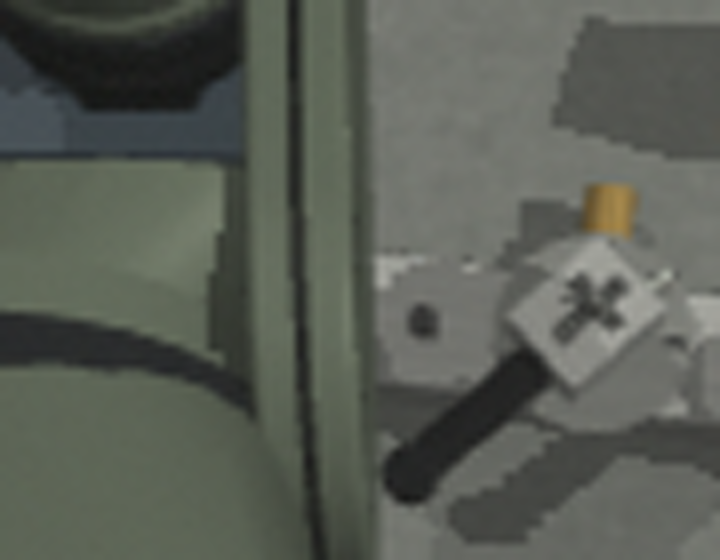

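>>> arm_command(series=[[-0.2,1.6,-1.2,0,-0.042],[-0.2,0,0,35,0],[-0.2,0,0,45,0],[-0.2,0,0,38,0],[-0.2,0,0,0,0],[-0.2,0,0,0,0],[-0.2,0,0,0,0]], newtons=20)

```text
clock: 69.4
position: [621.8, 62.9, 74.5]
eef_rot: [0.678, 0.735, 0.002, 0.002]
force: [-0.1, 0.4, -0.1]
opening: 0.598
```

```bash
python3 plan.py 619.8 61.6 71 4.6
```

```text
t69.4 pos [621.8  62.9  74.5] yaw 4.7 tilt [0.005 0.001] open 0.598 j6 0.00 F [-0.1  0.4 -0.1]
turn 0.001 rad, then shift x -1.2 y -2.1 z 3.5 | j6 end ~0.02
```

Close on the wing gently after correcting the offset.

>>> arm_command(series=[[-0.2,-1.2,-2,1,0],[-0.2,0,0,0,0],[0.9,0,0,0,0],[0.9,0,0,0,0],[0.9,0,0,0,0],[0.9,0,0,0,0],[0.9,0,0,0,0],[0.9,0,0,0,0],[0.9,0,0,0,0]], newtons=15)

```text
clock: 70.3
position: [619.7, 61.9, 71.0]
eef_rot: [0.678, 0.735, 0.001, 0.001]
force: [4.8, 1.4, -4.2]
opening: 0.156
```

```bash
python3 plan.py 619.8 61.6 71 84.6
```

```text
t70.3 pos [619.7  61.9  71. ] yaw 4.7 tilt [0.004 0.001] open 0.156 j6 -0.00 F [ 4.8  1.4 -4.2]
turn -1.395 rad, then shift x -0.1 y -0.3 z 0.0 | j6 end ~-1.38
```

>>> arm_command(series=[[0.9,0,0,0,-0.13],[0.9,0,0,0,-0.13],[0.9,0,0,0,-0.13],[0.9,0,0,0,-0.13],[0.9,0,0,0,-0.13],[0.9,0,0,0,-0.13],[0.9,0,0,0,-0.13],[0.9,0,0,0,-0.13],[0.9,0,0,0,-0.13],[0.9,0,0,0,-0.13]], newtons=30)

```text
clock: 71.3
position: [619.3, 61.6, 71.0]
eef_rot: [0.092, 0.996, 0.0, 0.001]
force: [4.2, -0.7, -2.0]
opening: 0.15
```

>>> arm_command(series=[[0.9,0,0,0,-0.04],[0.9,0,0,0,-0.03],[0.9,0,0,0,0],[0.9,0,0,0,0]])

```text
clock: 71.7
position: [619.3, 61.6, 71.0]
eef_rot: [0.059, 0.998, -0.0, 0.001]
force: [5.3, -0.8, -3.1]
opening: 0.152
```

```bash
python3 plan.py 619.8 61.6 71 84.6; python3 -c "
from h import *
s=env.sense(); print(s['torque'])"
```

```text
t71.7 pos [619.3  61.6  71. ] yaw 83.2 tilt [ 0.003 -0.   ] open 0.152 j6 -1.37 F [ 5.3 -0.8 -3.1]
turn -0.024 rad, then shift x -0.5 y 0.1 z 0.0 | j6 end ~-1.38
[-0.07655852 -0.81783813  0.15413606]
```

>>> arm_command(series=[[0.9,0,0,0,-0.03],[0.9,0,0,0,-0.03],[0.9,0,0,0,0],[0.9,0,0,0,0]])

```text
clock: 72.1
position: [619.3, 61.6, 71.1]
eef_rot: [0.031, 1.0, 0.0, 0.001]
force: [4.6, -0.8, -1.9]
opening: 0.155
```

```bash
python3 plan.py 619.8 61.6 71 84.6; python3 -c "
from h import *
s=env.sense(); print(s['torque'])
p=env.snapshot('wrist'); save(p,'w54',scale=1.5)"
```

```text
t72.1 pos [619.3  61.6  71.1] yaw 86.4 tilt [0.003 0.001] open 0.155 j6 -1.43 F [ 4.6 -0.8 -1.9]
turn 0.032 rad, then shift x -0.5 y 0.1 z 0.1 | j6 end ~-1.38
[-0.18925937 -0.92680389 -1.0123734 ]
```

View pics/w54.png

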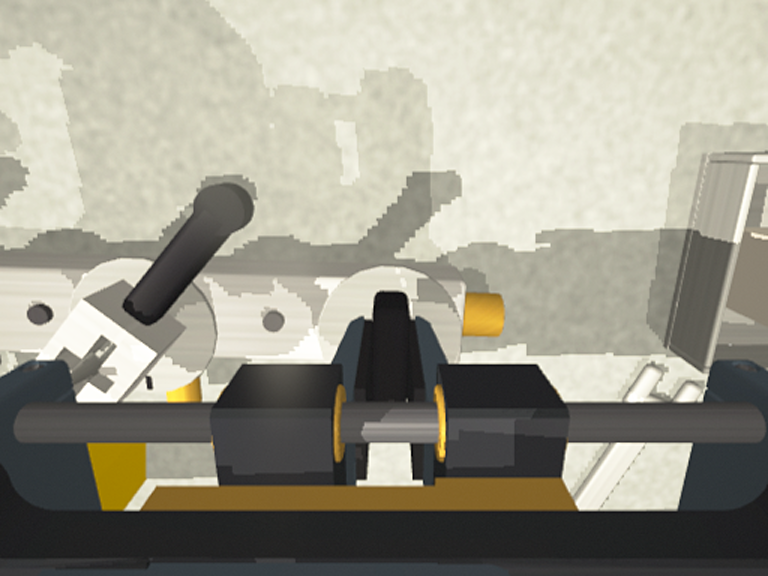

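>>> arm_command(series=[[-0.3,0,0,0,0],[-0.3,0,0,0,0],[-0.3,0,0,0,0],[-0.3,0,0,-20,0],[-0.3,0,0,-45,0],[-0.3,0,0,-45,0],[-0.3,0,0,-20,0],[-0.3,0,0,0,0],[-0.3,0,0,0,0]])

```text
clock: 73.05
position: [617.2, 61.8, 200.5]
eef_rot: [0.029, 1.0, -0.0, -0.001]
force: [-0.6, 0.4, -0.6]
opening: 0.646
```

```bash
python3 plan.py 480 200 220 84.6; python3 wl.py w55 0 0 512 384 1.5
```

```text
t73.0 pos [617.2  61.8 200.5] yaw 86.6 tilt [-0.001 -0.   ] open 0.646 j6 -1.43 F [-0.6  0.4 -0.6]
turn 0.036 rad, then shift x 149.6 y 124.7 z -19.5 | j6 end ~-1.08
```

View pics/w55.png

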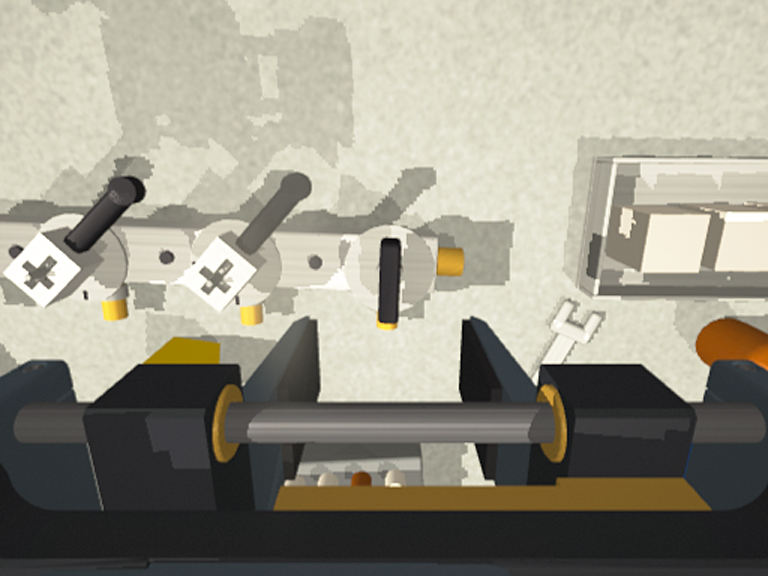

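>>> arm_command(series=[[-0.3,0,0,-40,0],[-0.3,30,30,0,0],[-0.3,33,33,0,0],[-0.3,33,33,0,0],[-0.3,33,33,0,0],[-0.3,33,33,0,0],[-0.3,33,33,0,0],[-0.3,33,33,0,0],[-0.3,33,33,0,0],[-0.3,33,33,0,0]])

```text
clock: 74.1
position: [339.5, 372.9, 238.9]
eef_rot: [0.029, 1.0, -0.002, -0.001]
force: [0.5, -0.3, 0.4]
opening: 0.651
```

>>> arm_command(series=[[-0.3,33,33,0,0],[-0.3,20,33,0,0],[-0.3,0,30,0,0],[-0.3,0,30,0,0],[-0.3,0,0,0,0],[-0.3,0,0,0,0],[-0.3,0,0,0,0]])

```text
clock: 74.8
position: [295.9, 500.1, 239.8]
eef_rot: [0.03, 1.0, -0.001, -0.001]
force: [-0.5, -0.0, -1.0]
opening: 0.651
```

```bash
python3 plan.py 480 200 220 84.6
python3 - <<'E'
from h import *
import pickle
p=env.snapshot("top"); save(p,"t60",scale=1.5); save(p,"t61",crop=(190,130,360,220),scale=4.6); pickle.dump(p,open("topF.pkl","wb"))
q=env.snapshot("scene"); save(q,"s60",crop=(190,100,400,330),scale=2.5)
for t in ["lever1","cap1_c","amber1","jar","beaker"]:
    print(t,[(np.round(x["location"]),round(x["score"],2)) for x in env.search_frame(t,p)])
E
```

```text
t74.8 pos [295.9 500.1 239.8] yaw 86.6 tilt [-0.001 -0.003] open 0.651 j6 -0.49 F [-0.5 -0.  -1. ]
turn 0.035 rad, then shift x -211.5 y -281.4 z 19.8 | j6 end ~-1.08
lever1 [(array([337., 175.]), 0.81), (array([247., 162.]), 0.6), (array([237., 260.]), 0.6), (array([290., 169.]), 0.58)]
cap1_c [(array([ 93., 160.]), 0.96), (array([393., 164.]), 0.52)]
amber1 [(array([105., 118.]), 0.72), (array([175., 236.]), 0.66)]
jar [(array([396., 215.]), 0.79)]
beaker [(array([392., 163.]), 0.61)]
```

View pics/t60.png

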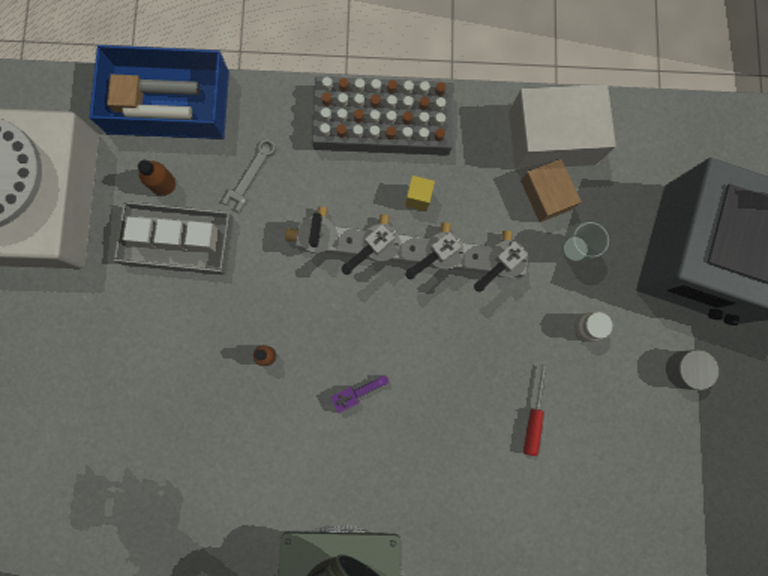

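View pics/t61.png

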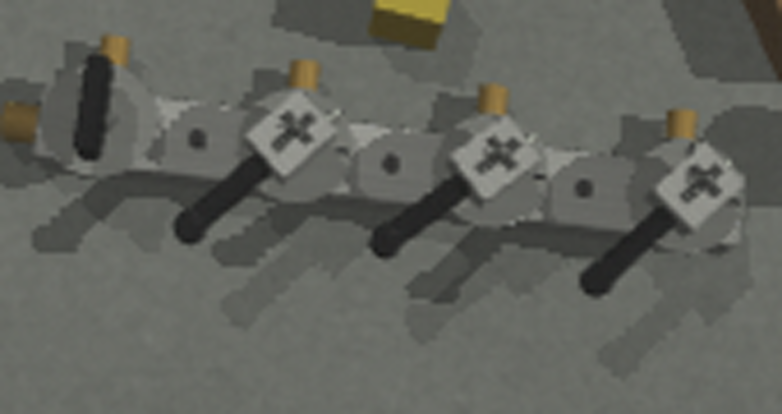

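View pics/s60.png

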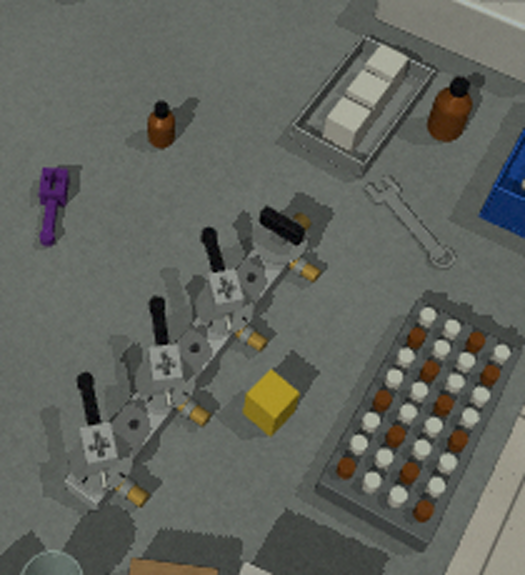

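```bash
python3 -c "
from rig import env
s=env.sense(); print(s['clock'],s['qvel'].round(3)); print(env.finish_job())"
```

```text
75.15 [ 0.003  0.004 -0.003 -0.002  0.002 -0.001]
the job is handed in; nothing more can be done
None
```

The job was done in the asked order and handed in at about 75 s of the 210 s allowed.

- **Caps:** all three stand side by side in the steel tray.
- **Levers:** each of the three levers went home on its own splined shaft. Each one met the shoulder with about 5 N at the expected seat height.
- **Valves:** each was turned to 45°, and in the wrist pictures all three white tail pointers lie over the 45° tick. Valve 3 was first short by about 2°, so I gripped it again and corrected it. The picture of valve 2 was taken at a slant and could be off by up to 2°. I put the difference down to the viewing angle, because its lever stood at the same angle as the other two.
- **Order note:** before fitting the lever on shaft 3, I turned that bare shaft about 23° with the gripper. A lever fitted at 0° would have overlapped the wing handle by about 2 mm. The rest of that valve's turn was made with the lever fitted.
- **Supply valve:** I turned the wing handle last, counter-clockwise, until the torque jumped to about 1 N m at the stop. The top picture shows the bar square across the manifold.

In the last pictures the bottles, jar and beaker stand where they were. The yellow and purple look-alikes also have not moved. The arm is clear of everything. I noticed no knocked lever and no slackened grip, and none of the final checks failed.

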